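Load brass nuts on the clamped tray carriage and lock it at the tester

TASK

Unlock the carriage's clamp lever, slide the tray carriage until its pointer stands at the tooth of the small loading mark and lock the clamp again; then lift every hexagon nut out of the white bin into the tray. When all are in, unlock, slide the loaded tray until the pointer stands at the tooth of the tester (the white box with dial and nozzle) and lock the lever fully home. Never drag the carriage while it is clamped, leave the round disc in the bin, and do not disturb the other things on the bench.

Things in the scene. Friction and masses are not known exactly. Their poses are not given: they have to be found in the camera images.
- rail: slide rail lying on the bench: 90 mm wide foot, 520 mm long along its own y, 42 mm high; origin at the centre of its underside; y along the rail (to the robot's left), x away from the robot, turned at most 0.06 rad. Fixed.
- carriage (a joint): position of the tray carriage along the rail's +y, m, 0 at mid-rail, range -0.17 to 0.17. With the clamp free it slides against about 5 N plus light damping; with the clamp closed a brake shoe under the lever holds it against pushes of up to about 20 N.
- clamp (a joint): clamp lever angle, rad: 0 = fully locked (arm along the rail, knob to +y of its pivot), 1.1 = fully open (arm swung towards the robot, -x). Counter-clockwise from above opens. Stays where left; the knob needs 2 to 6 N; the shoe bites below about 0.4 rad. Vertical pivot on the carriage at (-105, +10) mm in rail x, y from the tray point.
- knob (a point): a point on the axis of the clamp lever's upright round black knob, 18 mm diameter, which stands 60 mm from the lever's pivot; this point is at height 113 mm, the knob spans heights 77 to 127 mm, with the arm (8 mm thick, 14 mm wide) at 77 to 85 mm.
- grip (a point): a point inside the fixed upright black grip bar of the carriage, on the robot's side of the tray, for sliding it: 14 mm (along the rail) x 22 mm (across), from height 68 to 135 mm; this point is on its axis at height 115 mm, at (-105, -70) mm in rail x, y from the carriage centre. Its bottom joins a ledge whose top is at 68 mm.
- tray (a point): centre of the inner floor of the carriage's aluminium tray (height 85 mm): inside 135 mm across the rail (x) x 190 mm along it (y), walls 5 mm thick rising 15 mm above the floor to height 100 mm. Axes as the rail's.
- pointer (a point): tip of the carriage's dark flat pointer, 8 mm wide, that sticks out from under the tray on its far side (+x), height 58 mm, in line with the tray's centre, 105 mm from it.
- load_line (a point): middle of the front top edge of the LOADING MARK's upright white tooth (12 mm wide along the rail, 50 mm high): a small low block standing on the bench just behind the rail, with nothing tall on it. The pointer tip faces it. Axes as the rail's. Fixed.
- test_line (a point): middle of the front top edge of the TESTER's white tooth (12 mm wide along the rail, 50 mm high). The tester is the white box (110 x 100, 130 mm tall) with a dial on top and a brass nozzle right above the tooth (axis height 112 mm, 22 mm thick, 9 mm out past the tooth); its front face is 35 mm behind the tooth's. Axes as the rail's. Fixed. Either mark may be at either end of the rail.
- bin: open white plastic parts bin, fixed to the bench: 220 mm (its x) x 180 mm (its y) x 50 mm high outside, walls and floor 4 mm; origin at the centre of its underside.
- nut1: brass hexagon nut, 36 mm across flats (41.5 mm across corners), 20 mm thick, 120 g (hidden variation), origin at the centre of its underside as built (z along its bore, so the nut spans z 0 to 20 mm of its own frame; x along one pair of its flats' normal). Either face may be up. At the start it lies flat in the bin. May be absent (None).
- nut2: brass hexagon nut, 36 mm across flats (41.5 mm across corners), 20 mm thick, 120 g (hidden variation), origin at the centre of its underside as built (z along its bore, so the nut spans z 0 to 20 mm of its own frame; x along one pair of its flats' normal). Either face may be up. At the start it lies flat in the bin. May be absent (None).
- nut3: brass hexagon nut, 36 mm across flats (41.5 mm across corners), 20 mm thick, 120 g (hidden variation), origin at the centre of its underside as built (z along its bore, so the nut spans z 0 to 20 mm of its own frame; x along one pair of its flats' normal). Either face may be up. At the start it lies flat in the bin. May be absent (None).
- nut4: brass hexagon nut, 36 mm across flats (41.5 mm across corners), 20 mm thick, 120 g (hidden variation), origin at the centre of its underside as built (z along its bore, so the nut spans z 0 to 20 mm of its own frame; x along one pair of its flats' normal). Either face may be up. At the start it lies flat in the bin. May be absent (None).
- disc: plain round brass blanking disc, 52 mm across, 10 mm thick, 100 g, lying in the bin among the nuts; not a nut, it stays in the bin. Origin at the centre of its underside.
- tipbox: open green plastic tip box, 85 x 125 x 50 mm; a bystander, origin on its underside at its middle.
- wrench: steel wrench 170 mm long lying flat; a bystander, origin on its underside.
- driver: screwdriver 180 mm long lying flat; a bystander, origin on its underside.
- dish: small glass dish, 90 mm across, 15 mm high; a bystander, origin on its underside at its middle.
- jar: small clear jar with a white cap, 48 mm across, 60 mm tall; a bystander, origin on its underside at its middle.
- valve: small brass valve with a side stub and a blue round knob, about 54 mm tall; a bystander, origin on its underside at its middle.
Mind the look-alikes: they are no part of the job. Leave any green or pink look-alike of the nut2 alone. What is shaped like the disc but blue is not meant.

How it is judged (in metres and radians):
On the way, in this order (a step that is already met when the one before it is completed fails the run):
1. the clamp lever is swung open (value of joint clamp above 0.75 rad), for 0.1 s.
2. the carriage's pointer stands at the loading mark's tooth and the clamp is locked (y of pointer in the frame of load_line between -0.007 and 0.007 m and value of joint clamp below 0.2 rad and velocity of joint carriage between -0.01 and 0.01 m/s), for 0.2 s.
3. every nut lies released in the tray, the carriage still locked at the loading mark (all of step 2 and x of nut1 in the frame of tray between -0.068 and 0.068 m and y of nut1 in the frame of tray between -0.095 and 0.095 m and z of nut1 in the frame of tray between -0.01 and 0.035 m and contact force between each of nut1, nut2, nut3, nut4 and the fingers below 0.1 N and x of nut2 in the frame of tray between -0.068 and 0.068 m and y of nut2 in the frame of tray between -0.095 and 0.095 m and z of nut2 in the frame of tray between -0.01 and 0.035 m and x of nut3 in the frame of tray between -0.068 and 0.068 m and y of nut3 in the frame of tray between -0.095 and 0.095 m and z of nut3 in the frame of tray between -0.01 and 0.035 m and x of nut4 in the frame of tray between -0.068 and 0.068 m and y of nut4 in the frame of tray between -0.095 and 0.095 m and z of nut4 in the frame of tray between -0.01 and 0.035 m), for 0.2 s.
4. the clamp lever is swung open again (value of joint clamp above 0.75 rad), for 0.1 s.
At the end, for the whole second after the job is handed in: The pointer is within 7 mm of the tester's tooth line along the rail (about the tooth's half width), the clamp lever is below 0.2 rad, the carriage is at rest, every nut that is present lies at rest and released inside the tray, and the disc is in the bin (y of pointer in the frame of test_line between -0.007 and 0.007 m and value of joint clamp below 0.2 rad and velocity of joint carriage between -0.01 and 0.01 m/s and x of nut1 in the frame of tray between -0.068 and 0.068 m and y of nut1 in the frame of tray between -0.095 and 0.095 m and z of nut1 in the frame of tray between -0.01 and 0.035 m and contact force between each of nut1, nut2, nut3, nut4 and the fingers below 0.1 N and x of nut2 in the frame of tray between -0.068 and 0.068 m and y of nut2 in the frame of tray between -0.095 and 0.095 m and z of nut2 in the frame of tray between -0.01 and 0.035 m and x of nut3 in the frame of tray between -0.068 and 0.068 m and y of nut3 in the frame of tray between -0.095 and 0.095 m and z of nut3 in the frame of tray between -0.01 and 0.035 m and x of nut4 in the frame of tray between -0.068 and 0.068 m and y of nut4 in the frame of tray between -0.095 and 0.095 m and z of nut4 in the frame of tray between -0.01 and 0.035 m and linear speed of each of nut1, nut2, nut3, nut4 below 0.03 m/s and x of disc in the frame of bin between -0.11 and 0.11 m and y of disc in the frame of bin between -0.09 and 0.09 m and height (world z) of disc below 0.05 m); the robot touches nothing.
It fails at once if the carriage is dragged along (faster than 80 mm/s) while its clamp is locked (below 0.2 rad) (value of joint clamp below 0.2 rad and (velocity of joint carriage above 0.08 m/s or velocity of joint carriage below -0.08 m/s)).
It fails at once if a bystander (tip box, wrench, screwdriver, dish, jar, valve) is moved more than 30 mm (distance of any of tipbox, wrench, driver, dish, jar, valve from where it was at the start of the episode above 0.03 m).
Of nut1, nut2, nut3, nut4 only 2 to 4 are there at a start; the rules pass over those that are not, and their reading is None.
At some moment in a run one of nut1, nut2, nut3, nut4 may be knocked a few centimetres aside while the robot is not near it.
Once in a run the grip may slacken for a moment while it holds something.
It also fails if it takes over 210 s, if anything falls off the work surface, if the arm or the gripper's body presses on something with over 40 N, if the wrist force passes 120 N, or if a joint passes its speed limit or range.

ROBOT

A 7-joint arm with a two-finger parallel gripper is mounted at the origin on the work surface. World frame = base frame: x ahead of the robot, y to its left, z up, the work surface at z = 0. Lengths are in m, angles in degrees, forces in N, time in s.
With the tool pointing down it reaches from about 0.425 to 0.875 m from the base axis. Payload 4.7 kg.
Tool frame: the origin (TCP) lies at the centre of the arm's flange, where the gripper is bolted on; the fingertips stand 182 mm ahead of it and the grasp point (between the pads) lies 164 mm ahead of it (env.grip_depth is the distance from the TCP to the grasp point, in m); z points along the fingers, y is the line along which they close (so a half turn about z gives the same grasp; the last joint's range is limited). The gripper opens to 87 mm and grips with 3 to 60 N. Pads are 19 mm wide; open, the fingers measure 117 mm over their backs; the gripper's body (75 mm by 190 mm) begins 51 mm behind the grasp point.
Start: joints at [71.568, 18.392, -4.016, 83.108, 1.295, 78.541, -3.26], TCP at [0.214, -0.614, 0.405] pointing down, gripper open.
Joint ranges: [-163.93, 163.93], [-17.29, 119.83], [-79.2, 71.16], [3.27, 140.29], [-89.18, 269.18], [5.43, 117.66], [-154.24, 154.24]. Speed limits (degrees/s): [147.25, 147.25, 180, 180, 180, 180, 180].

INTERFACE

Orientations are given as [roll, pitch, yaw] about the fixed x, y, z axes, in that order (R = Rz(yaw) Ry(pitch) Rx(roll)).
In Python, from cell import env gives the robot as it stands. The module is installed in compiled form; this text tells all that it offers.
- The arm moves only by the tool send_rows, never from a script. Its arguments are lists of equal length, an entry for each row: "xyz": the shift along the tool's x, y, z in m, a list of three; "rotation": the turn, a rotation vector about the tool's x, y, z in rad, a list of three; "jaw": the opening, from 0 (shut) to 1 (fully open). A call has 1 to 20 rows; each row shifts and turns the commanded pose from where the row before left it, along the tool's axes as they then stand; what a row does not reach is not made up. A row lasts 1/10 s, in which the tool goes at most 50 mm and 8.59 degrees, less where a joint would pass 70% of its speed; a pose out of reach is approached as far as the arm can. A call is refused whole if a number of a shift passes 0.05 or a number of a turn 0.15, either way. A call with a gripper value outside its range is refused whole. The fingers move at their own pace and stop on an object; "newtons" is the grip in N (left out, the last holds). Time passes only in rows, so rows that do not move let the fingers close. It gives the time, the measured TCP pose, the force, the opening and the grip force at its end, in the units of the state.
- env.get_obs(): the state, without advancing time (a new reading comes with each control period).
- env.read_camera(name): name is "scene" or "side" or "wrist"; returns a dict with "image" (400x640x3 uint8, blue, green, red), "fx", "fy", "cx", "cy" (pixels), "R" (3x3) and "t" (3): a world point X has camera coordinates R X + t. Camera axes: x right, y down, z forward; pixel columns grow to the right and rows downward; lengths in m; the calibration is good to about 2 mm. A picture is of the moment at which its call begins. There is no depth.
- env.sign_off(): hands the job in; it is judged then, once.
The state is a dict: "time_s": time; "qpos": joint angles; "joint_velocities": joint speeds; "effort": joint torques, N m; "tool_pos": TCP position; "tool_rot": TCP orientation; "force": force on the tool from outside, world axes, zero at the start; "wrist_torque": the same for the moment, N m; "grip_width": finger opening in m; "grasp_force": force on a finger pad.
Only numpy, scipy, OpenCV 4.12 (cv2) and the standard library are available. Lean on these libraries where they do the work, as an engineer would, in place of code of your own. Each camera call takes 0.05 s, during which the arm holds its last target. There are 200 camera calls.

## Working session

There is one attempt and no reset: what is moved stays moved. The work goes in short steps, Python scripts to look and compute and a tool call to move; the robot and the scene stay as the last step left them, time stands still between calls to the robot, and variables do not carry over. Pictures are saved under pics/ and viewed, at most 14 in all, crops included, and the job is handed in when it is done.

Besides the shell and the picture viewer there is one more tool, called after ">>>" as name(argument=value, ...) on one line, values as JSON. send_rows: Moves the arm, as the interface text tells. Its arguments: {"type":"object","properties":{"xyz":{"type":"array"},"rotation":{"type":"array"},"jaw":{"type":"array"},"newtons":{"type":"number"}},"required":["xyz","rotation","jaw"]}

```bash
mkdir -p pics; cat > h.py <<'E'
import numpy as np, cv2
from cell import env
def snap(name,fn):
    c=env.read_camera(name); np.savez('pics/'+fn+'.npz',**c); cv2.imwrite('pics/'+fn+'.png',c['image']); return c
def load(fn): return dict(np.load('pics/'+fn+'.npz'))
def ray(c,u,v,z):
    R=c['R'];t=c['t'];d=R.T@np.array([(u-c['cx'])/c['fx'],(v-c['cy'])/c['fy'],1]);o=-R.T@t
    return (o+d*(z-o[2])/d[2])
def proj(c,X):
    p=c['R']@np.array(X)+c['t'];return np.round([c['fx']*p[0]/p[2]+c['cx'],c['fy']*p[1]/p[2]+c['cy']],1)
E
python3 - <<'E'
from h import *
for n in ['scene','side','wrist']:
    c=snap(n,n+'0'); print(n,c['fx'],c['cx'],c['cy'],np.round(-c['R'].T@c['t'],3),np.round(c['R'],2).tolist())
print(env.get_obs())
a=cv2.imread('pics/scene0.png')
cv2.imwrite('pics/scene0b.png',cv2.resize(a,(800,500)))
E
```

```text
scene 381.5489152456574 315.1643470636817 199.15801730134035 [1.29  0.254 1.108] [[-0.4, 0.92, 0.0], [0.69, 0.31, -0.65], [-0.6, -0.26, -0.76]]
side 386.56046222826524 320.5899110265165 198.20904763702967 [0.353 0.781 1.055] [[-0.98, -0.18, -0.0], [-0.13, 0.72, -0.68], [0.13, -0.67, -0.74]]
wrist 351.9809834766422 320.56595358796113 206.19693479574303 [ 0.29  -0.587  0.383] [[0.33, -0.94, -0.0], [-0.9, -0.31, 0.3], [-0.28, -0.1, -0.95]]
{'time_s': 0.15, 'qpos': array([71.56770703, 18.43098846, -4.01518254, 83.15657647,  1.29607539,
       78.54086927, -3.26015596]), 'joint_velocities': array([-0.01351509, -0.14354813,  0.02678096, -0.29445483,  0.12877253,
        0.01784252, -0.00203075]), 'effort': array([-4.74043882e-04, -4.91792357e+01, -4.04947763e-01, -3.12879217e+01,
       -6.41012820e-02,  4.04014054e-02,  1.21042294e-04]), 'tool_pos': array([ 0.21411291, -0.61357925,  0.40391331]), 'tool_rot': array([-1.79916837e+02,  6.08545068e-03,  1.92413680e+01]), 'force': array([-0.10225403, -0.58386839, -0.40655638]), 'wrist_torque': array([ 0.00578914, -0.01360516, -0.03870524]), 'grasp_force': 0.0, 'grip_width': 0.08680554870929467}
```

View pics/scene0.png

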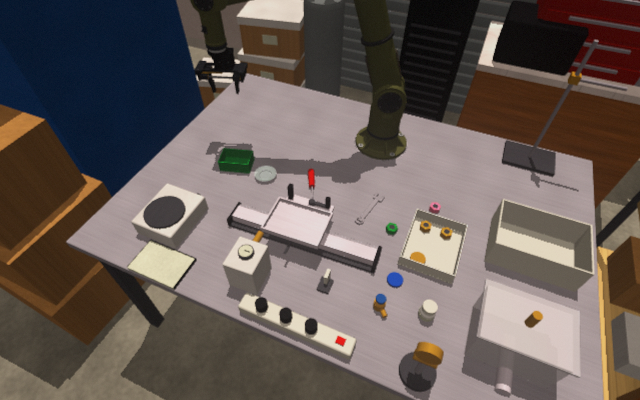

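View pics/side0.png

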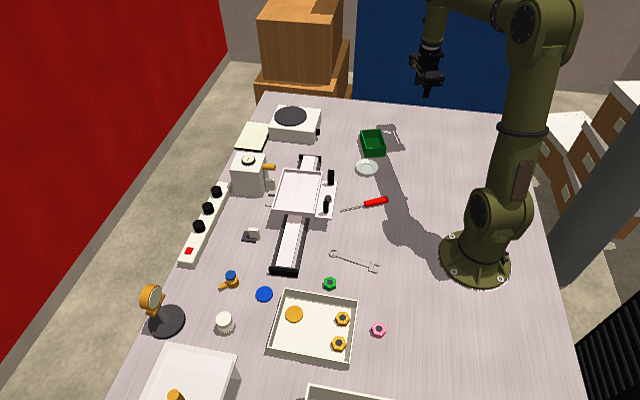

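Scene picture: carriage tray at (300,222), grip (290,190), knob (327,202). The loading mark is at (326,281) and the tester at (247,262). The bin is at (433,246) with two brass nuts at (425,227) and (446,232), and the disc at (418,259). Look-alikes are the green nut (391,228), pink nut (435,208) and blue disc (395,280). I'll leave those three alone and take the two brass ones with bores. Next, close crops.

```bash
python3 - <<'E'
from h import *
a=cv2.imread('pics/scene0.png')[165:305,220:420];b=cv2.imread('pics/side0.png')[140:290,220:400]
cv2.imwrite('pics/sc1.png',cv2.resize(a,(800,560),interpolation=cv2.INTER_CUBIC))
cv2.imwrite('pics/si1.png',cv2.resize(b,(720,600),interpolation=cv2.INTER_CUBIC))
for n in ['scene0','side0']:
    c=load(n);im=c['image'];h=cv2.cvtColor(im,cv2.COLOR_BGR2HSV)
    m=cv2.inRange(h,(10,120,90),(30,255,255))
    k,l,s,ce=cv2.connectedComponentsWithStats(m)
    for i in range(1,k):
        if s[i,4]>25 : print(n,s[i].tolist(),np.round(ce[i],1),np.round(ray(c,*ce[i],.024)[:2],4))
E
```

```text
scene0 [571, 71, 11, 7, 45] [575.7  74.2] [-0.9037  0.7779]
scene0 [0, 105, 45, 47, 1084] [ 14.8 125. ] [ 0.5797 -1.5314]
scene0 [0, 174, 102, 91, 1423] [ 49.7 220.9] [ 0.9127 -0.9458]
scene0 [420, 220, 12, 12, 75] [425.  225.2] [0.39   0.2845]
scene0 [440, 227, 13, 10, 77] [446.  231.6] [0.3877 0.3581]
scene0 [253, 230, 11, 12, 76] [258.1 235.8] [ 0.669  -0.2339]
scene0 [630, 236, 10, 48, 278] [636.2 256.6] [0.2348 0.9569]
scene0 [597, 246, 43, 154, 2301] [610.3 334. ] [0.5609 0.8625]
scene0 [410, 252, 16, 11, 120] [417.8 256.8] [0.529  0.2928]
scene0 [0, 262, 103, 54, 921] [ 48.3 291.9] [ 1.1168 -0.7233]
scene0 [374, 299, 13, 19, 94] [380.5 308.1] [0.7523 0.2337]
scene0 [532, 311, 11, 10, 78] [536.9 315.3] [0.5861 0.6661]
scene0 [415, 342, 28, 18, 271] [429.6 349.1] [0.8136 0.3963]
scene0 [413, 353, 25, 16, 73] [424.  361.1] [0.8521 0.3894]
side0 [253, 0, 97, 99, 5796] [298.8  45.3] [ 0.8712 -1.2994]
side0 [576, 3, 8, 9, 28] [579.7   6.4] [-0.8456 -2.167 ]
side0 [344, 84, 8, 15, 78] [348.1  90.9] [ 0.5292 -0.8768]
side0 [262, 163, 14, 7, 71] [268.  166.4] [ 0.7652 -0.2828]
side0 [527, 192, 6, 16, 36] [529.9 199.9] [-0.2125 -0.2801]
side0 [615, 216, 25, 23, 173] [627.2 227.4] [-0.5125 -0.2067]
side0 [504, 260, 7, 19, 26] [508.1 269.7] [-0.0944  0.0387]
side0 [494, 273, 9, 12, 28] [497.2 278. ] [-0.058   0.0751]
side0 [219, 275, 20, 15, 135] [229.5 283.4] [0.7374 0.2403]
side0 [139, 284, 26, 33, 373] [148.6 299.5] [0.9522 0.334 ]
side0 [285, 305, 18, 18, 241] [293.7 313.7] [0.5244 0.3002]
side0 [335, 312, 15, 13, 110] [342.4 317.9] [0.3862 0.2876]
side0 [331, 336, 16, 15, 129] [338.7 343.3] [0.3856 0.3612]
side0 [167, 389, 17, 11, 132] [174.1 395. ] [0.7659 0.5627]
```

View pics/sc1.png

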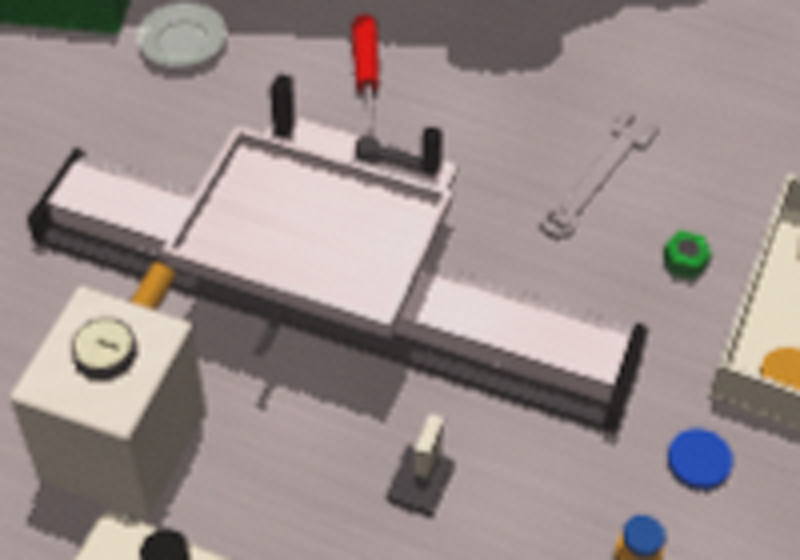

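View pics/si1.png

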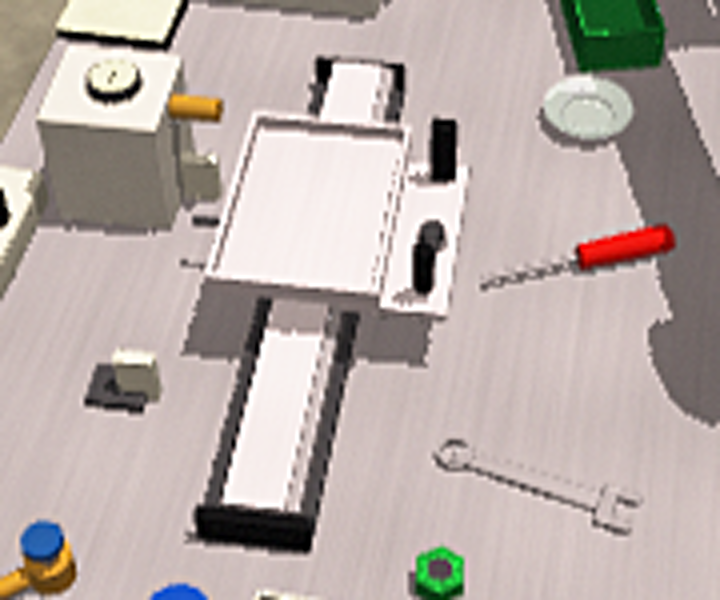

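Crops (scale 4). In the scene crop the grip top is (284,80), knob top (432,131), load tooth top (432,422), and rail ends (55,180)/(630,375). In the side crop the grip top is (443,122), knob top (425,245), load tooth's front top corner (157,354), and tester tooth's front top (217,155). The clamp is locked (arm lies along the rail). The chosen brass nuts agree in both views within 3 mm.

```bash
python3 - <<'E'
from h import *
A=load('scene0');B=load('side0')
sc=lambda u,v,z:ray(A,220+u/4,165+v/4,z)[:2]; si=lambda u,v,z:ray(B,220+u/4,140+v/4,z)[:2]
for n,f,u,v,z in [('grip',sc,284,82,.135),('grip',si,443,124,.135),('knob',sc,432,131,.127),('knob',si,425,247,.127),
 ('load',sc,434,418,.05),('load c',si,157,354,.05),('test c',si,217,155,.05),
 ('railL robot cor',sc,80,155,.042),('rail far cor -y',sc,37,212,.042),('rail +y robot',sc,643,330,.042),('rail +y far',sc,612,405,.042),
 ('rail+y far',si,200,510,.042),('rail+y rob',si,312,517,.042),('rail-y far',si,318,62,.042),('rail-y rob',si,404,65,.042),
 ('tray -y rob',sc,240,130,.1),('tray +y rob',sc,452,195,.1),('tray+yfar',sc,395,325,.1),('tray -y far',sc,168,247,.1),
 ('tray -y rob',si,410,127,.1),('tray +y rob',si,380,292,.1),('tray+yfar',si,207,277,.1),('tray -y far',si,253,113,.1),
 ('pointer',sc,262,352,.058),('pointer',si,195,221,.058)]:
  print(n,f is sc,np.round(f(u,v,z),4))
E
```

```text
grip True [ 0.5001 -0.1842]
grip False [ 0.5006 -0.1846]
knob True [ 0.4936 -0.0476]
knob False [ 0.4922 -0.0475]
load True [0.7075 0.0451]
load c False [0.7007 0.0407]
test c False [ 0.7135 -0.195 ]
railL robot cor True [ 0.5812 -0.3561]
rail far cor -y True [ 0.6533 -0.3566]
rail +y robot True [0.556  0.1706]
rail +y far True [0.6346 0.1693]
rail+y far False [0.6273 0.1748]
rail+y rob False [0.5416 0.1654]
rail-y far False [ 0.6524 -0.3483]
rail-y rob False [ 0.5676 -0.3591]
tray -y rob True [ 0.5386 -0.2099]
tray +y rob True [ 0.5309 -0.0131]
tray+yfar True [ 0.6704 -0.0051]
tray -y far True [ 0.6756 -0.2057]
tray -y rob False [ 0.5347 -0.2122]
tray +y rob False [ 0.5237 -0.0165]
tray+yfar False [ 0.6662 -0.0069]
tray -y far False [ 0.6778 -0.2048]
pointer True [ 0.712  -0.1039]
pointer False [ 0.7079 -0.1032]
```

Geometry agrees: grip to knob is 138 mm (140 expected), and the pointer sits 105 mm from the tray centre. Rail yaw is about 0.045 and the tray centre is about (0.603,-0.109). The knob is at about (0.493,-0.046). Plan: grip the knob and swing it open, slide along the rail with it, then close it. First I turn the tool to about yaw 121.

>>> send_rows(xyz=[[0,0,0],[0,0,0],[0,0,0],[0,0,0],[0,0,0],[0,0,0],[0,0,0],[0,0,0],[0,0,0],[0,0,0],[0,0,0],[0,0,0],[0,0,0]], rotation=[[0,0,-0.148],[0,0,-0.148],[0,0,-0.148],[0,0,-0.148],[0,0,-0.148],[0,0,-0.148],[0,0,-0.148],[0,0,-0.148],[0,0,-0.148],[0,0,-0.148],[0,0,-0.148],[0,0,-0.148],[0,0,0]], jaw=[1,1,1,1,1,1,1,1,1,1,1,1,1])

```text
time_s: 1.45
tool_pos: [0.214, -0.6137, 0.4043]
tool_rot: [180.0, -0.0, 121.0]
force: [-0.6, 0.5, 0.1]
grip_width: 0.087
grasp_force: 0.0
```

```bash
cat >> h.py <<'E'
from scipy.spatial.transform import Rotation as Ro
def go(*targets):
    """grasp-point targets (world) -> deltas along tool axes, from the present pose, one after the other"""
    o=env.get_obs();R=Ro.from_euler('xyz',o['tool_rot'],degrees=True).as_matrix()
    p=o['tool_pos']+R[:,2]*.164
    print('t',round(o['time_s'],2),'grasp',p.round(4),'rot',o['tool_rot'].round(2),'F',o['force'].round(1),'w',round(o['grip_width'],4),round(o['grasp_force'],1))
    for q in targets:
        d=R.T@(np.array(q)-p); print(np.array(q).round(4),'->',d.round(4),'|d|',round(np.linalg.norm(d),3)); p=np.array(q)
E
python3 -c "
from h import *
go((.493,-.046,.25))"
```

```text
t 1.45 grasp [ 0.214  -0.6136  0.2403] rot [ 1.7998e+02 -4.0000e-02  1.2102e+02] F [-0.6  0.5  0.1] w 0.087 0.0
[ 0.493 -0.046  0.25 ] -> [ 0.3427  0.5315 -0.0093] |d| 0.632
```

>>> send_rows(xyz=[[0.0245,0.038,0],[0.0245,0.038,0],[0.0245,0.038,0],[0.0245,0.038,0],[0.0245,0.038,0],[0.0245,0.038,0],[0.0245,0.038,0],[0.0245,0.038,0],[0.0245,0.038,0],[0.0245,0.038,0],[0.0245,0.038,0],[0.0245,0.038,0],[0.0245,0.038,0],[0.0245,0.038,0],[0,0,0],[0,0,0],[0,0,0]], rotation=[[0,0,0],[0,0,0],[0,0,0],[0,0,0],[0,0,0],[0,0,0],[0,0,0],[0,0,0],[0,0,0],[0,0,0],[0,0,0],[0,0,0],[0,0,0],[0,0,0],[0,0,0],[0,0,0],[0,0,0]], jaw=[1,1,1,1,1,1,1,1,1,1,0.42,0.42,0.42,0.42,0.42,0.42,0.42])

```text
time_s: 3.15
tool_pos: [0.4932, -0.0469, 0.4045]
tool_rot: [-179.9, 0.0, 120.8]
force: [0.4, -0.2, 0.3]
grip_width: 0.0407
grasp_force: 0.0
```

```bash
python3 -c "
from h import *
go((.493,-.046,.25))
c=snap('wrist','w1'); print(np.round(-c['R'].T@c['t'],3), proj(c,(.493,-.046,.127)),proj(c,(.7,.04,.05)))"
```

```text
t 3.15 grasp [ 0.4931 -0.047   0.2405] rot [-1.7995e+02  1.0000e-02  1.2081e+02] F [ 0.4 -0.2  0.3] w 0.0407 0.0
[ 0.493 -0.046  0.25 ] -> [ 0.0009  0.0004 -0.0095] |d| 0.01
[0.45  0.023 0.384] [324.1 207. ] [545.2 214.3]
```

View pics/w1.png

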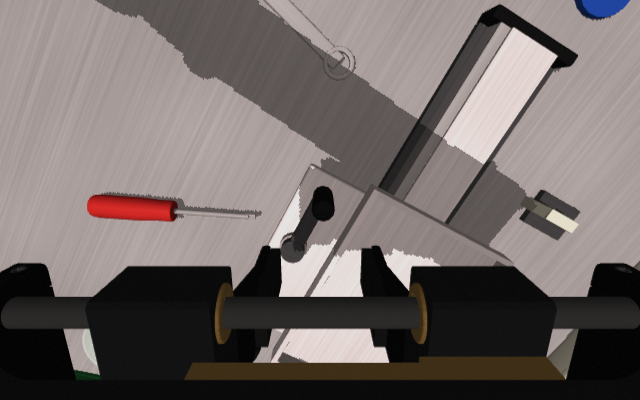

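Wrist view: the knob top is at (324,206), predicted (324,207), so that position holds. The load tooth is near (550,214), rail end plate at (530,30). I'll enlarge the tooth.

```bash
python3 - <<'E'
from h import *
a=cv2.imread('pics/w1.png')[170:250,500:600]
cv2.imwrite('pics/w1c.png',cv2.resize(a,(750,600),interpolation=cv2.INTER_CUBIC))
c=load('w1')
for u,v in [(480,13),(568,64),(498,8),(576,55)]: print(u,v,ray(c,u,v,.042).round(4))
print([proj(c,(.7,y,z)) for y in (.03,.042) for z in (0,.05)])
E
```

```text
480 13 [0.533  0.1521 0.042 ]
568 64 [0.6271 0.1601 0.042 ]
498 8 [0.544  0.1631 0.042 ]
576 55 [0.6281 0.1694 0.042 ]
[array([512.7, 207.4]), array([538.5, 222.3]), array([519.6, 198.7]), array([546.6, 212.6])]
```

View pics/w1c.png

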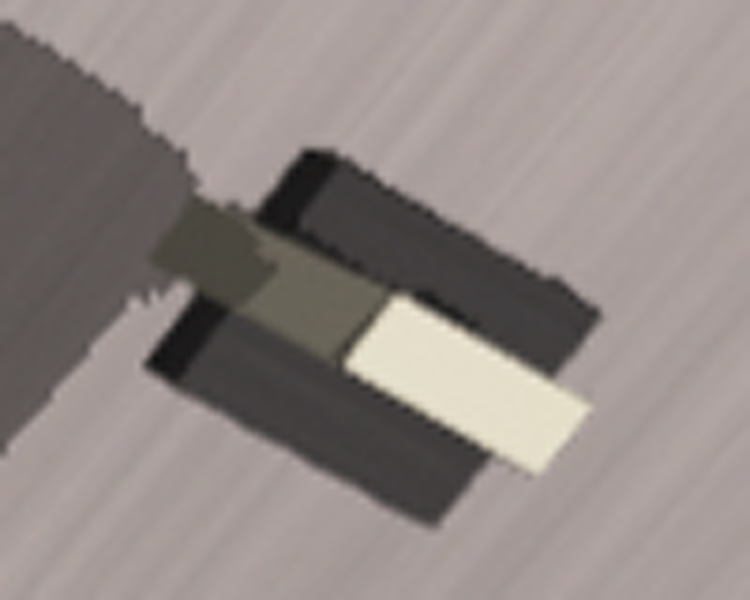

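```bash
python3 - <<'E'
from h import *
c=load('w1')
a=ray(c,553.3,208.9,.05);b=ray(c,545.9,218.8,.05);d=ray(c,500+592/7.5,170+406/7.5,.05)
print(a,b,d,'edge yaw',np.arctan2(-(a-b)[0],(a-b)[1]),'depth yaw',np.arctan2((d-a)[1],(d-a)[0]),np.linalg.norm(a-b))
L=((a+b)/2)[:2]
k=np.array([.493,-.046])
for th in (.04,.045,.05):
  ex=np.array([np.cos(th),np.sin(th)]);ey=np.array([-np.sin(th),np.cos(th)])
  T=np.array([.7135,-.195])-.006*ey
  print(th,'pointer from knob',(k+.21*ex-.07*ey).round(4),'ds load',((L-k)@ey+.07).round(4),'ds test',((T-k)@ey+.07).round(4), 'from seen pointer',((L-np.array([.710,-.1035]))@ey).round(4),'x gap',((L-k)@ex-.21).round(4))
E
```

```text
[0.703117   0.04840806 0.05      ] [0.70383904 0.03668681 0.05      ] [0.73630303 0.04935897 0.05      ] edge yaw 0.06152298913451354 depth yaw 0.028646115192374647 0.011743461117468143
0.04 pointer from knob [ 0.7056 -0.1075] ds load 0.1501 ds test -0.0937 from seen pointer 0.1462 x gap 0.0039
0.045 pointer from knob [ 0.7059 -0.1065] ds load 0.149 ds test -0.0948 from seen pointer 0.1462 x gap 0.0042
0.05 pointer from knob [ 0.7062 -0.1054] ds load 0.1479 ds test -0.0958 from seen pointer 0.1462 x gap 0.0046
```

Edge length is 11.7 mm (12 expected), so the load mark is about 147 mm along +y. Descending on the knob and gripping it.

>>> send_rows(xyz=[[0,0,0.02],[0,0,0.02],[0,0,0.02],[0,0,0.02],[0,0,0.02],[0,0,0.0195],[0,0,0],[0,0,0],[0,0,0],[0,0,0],[0,0,0],[0,0,0],[0,0,0]], rotation=[[0,0,0],[0,0,0],[0,0,0],[0,0,0],[0,0,0],[0,0,0],[0,0,0],[0,0,0],[0,0,0],[0,0,0],[0,0,0],[0,0,0],[0,0,0]], jaw=[0.42,0.42,0.42,0.42,0.42,0.42,0.42,0.1,0.1,0.1,0.1,0.1,0.1], newtons=20)

```text
time_s: 4.5
tool_pos: [0.494, -0.0458, 0.2861]
tool_rot: [180.0, 0.1, 121.0]
force: [0.4, -0.7, 5.5]
grip_width: 0.0174
grasp_force: 20.0
```

```bash
python3 - <<'E'
from h import *
o=env.get_obs();th=.045
ex=np.array([np.cos(th),np.sin(th)]);ey=np.array([-np.sin(th),np.cos(th)])
k=np.array([.4931,-.0463]);piv=k-.06*ey
f=lambda a,s=0:(*(piv+s*ey+.06*(np.cos(a)*ey-np.sin(a)*ex)),.121)
go(*[f(a) for a in np.arange(0.15,1.06,.15)],f(1.05,.147))
go(f(1.05))
E
```

```text
t 4.5 grasp [ 0.4943 -0.0459  0.1221] rot [1.7995e+02 9.0000e-02 1.2099e+02] F [ 0.4 -0.7  5.5] w 0.0174 20.0
[ 0.4842 -0.0474  0.121 ] -> [ 0.004  -0.0094  0.0011] |d| 0.01
[ 0.4755 -0.0498  0.121 ] -> [ 0.0024 -0.0087 -0.    ] |d| 0.009
[ 0.4673 -0.0534  0.121 ] -> [ 0.0011 -0.0089 -0.    ] |d| 0.009
[ 0.4597 -0.0583  0.121 ] -> [-0.0003 -0.009  -0.    ] |d| 0.009
[ 0.453  -0.0642  0.121 ] -> [-0.0016 -0.0088 -0.    ] |d| 0.009
[ 0.4472 -0.0711  0.121 ] -> [-0.0029 -0.0085 -0.    ] |d| 0.009
[ 0.4425 -0.0788  0.121 ] -> [-0.0041 -0.008  -0.    ] |d| 0.009
[0.4359 0.0681 0.121 ] -> [ 1.293e-01  7.000e-02 -1.000e-04] |d| 0.147
t 4.5 grasp [ 0.4943 -0.0459  0.1221] rot [1.7995e+02 9.0000e-02 1.2099e+02] F [ 0.4 -0.7  5.5] w 0.0174 20.0
[ 0.4425 -0.0788  0.121 ] -> [-0.0014 -0.0613  0.0011] |d| 0.061
```

>>> send_rows(xyz=[[0.002,-0.0047,0],[0.002,-0.0047,0],[0.0012,-0.0044,0],[0.0012,-0.0044,0],[0.0005,-0.0045,0],[0.0005,-0.0045,0],[-0.0002,-0.0045,0],[-0.0002,-0.0045,0],[-0.0008,-0.0044,0],[-0.0008,-0.0044,0],[-0.0014,-0.0042,0],[-0.0014,-0.0042,0],[-0.002,-0.004,0],[-0.002,-0.004,0],[0,0,0],[0,0,0],[0,0,0]], rotation=[[0,0,0],[0,0,0],[0,0,0],[0,0,0],[0,0,0],[0,0,0],[0,0,0],[0,0,0],[0,0,0],[0,0,0],[0,0,0],[0,0,0],[0,0,0],[0,0,0],[0,0,0],[0,0,0],[0,0,0]], jaw=[0.1,0.1,0.1,0.1,0.1,0.1,0.1,0.1,0.1,0.1,0.1,0.1,0.1,0.1,0.1,0.1,0.1])

```text
time_s: 6.2
tool_pos: [0.4425, -0.0774, 0.286]
tool_rot: [179.8, 0.0, 121.1]
force: [3.3, 4.3, 5.1]
grip_width: 0.0166
grasp_force: 20.1
```

```bash
python3 - <<'E'
from h import *
go((.4359,.0681,.121))
c=snap('side','side1');a=c['image'][140:290,220:400]
cv2.imwrite('pics/si2.png',cv2.resize(a,(720,600),interpolation=cv2.INTER_CUBIC))
E
```

```text
t 6.2 grasp [ 0.4429 -0.0772  0.122 ] rot [1.7985e+02 3.0000e-02 1.2107e+02] F [3.3 4.3 5.1] w 0.0166 20.1
[0.4359 0.0681 0.121 ] -> [0.1281 0.069  0.0011] |d| 0.146
```

View pics/si2.png

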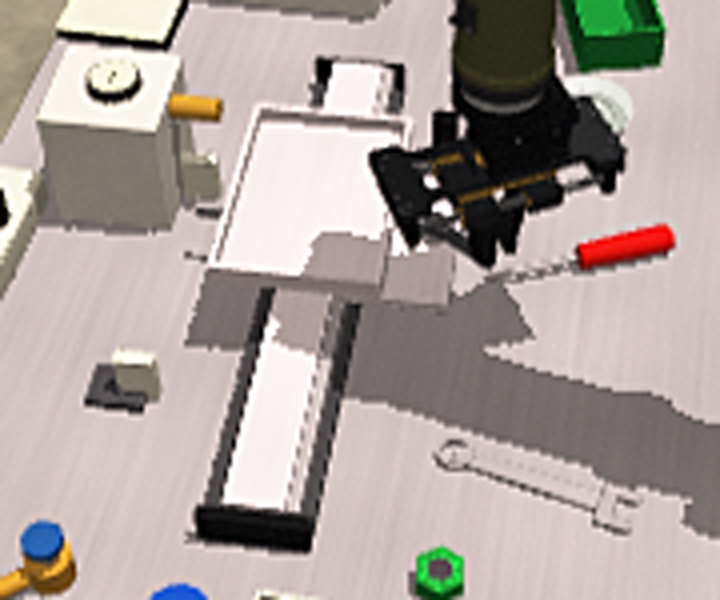

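The carriage followed the opening about 7 mm towards -y and the lever is open. I'll release the knob, turn the tool so it closes along the rail, and re-grip, so the pads hold the carriage position stiffly.

>>> send_rows(xyz=[[0,0,0],[0,0,0],[0,0,0],[0,0,-0.02],[0,0,-0.02],[0,0,-0.02],[0,0,0],[0,0,0],[0,0,0],[0,0,0],[0,0,0],[0,0,0],[0,0,0],[0,0,0],[0,0,0],[0,0,0]], rotation=[[0,0,0],[0,0,0],[0,0,0],[0,0,0],[0,0,0],[0,0,0],[0,0,-0.134],[0,0,-0.134],[0,0,-0.134],[0,0,-0.134],[0,0,-0.134],[0,0,-0.134],[0,0,-0.134],[0,0,-0.134],[0,0,0],[0,0,0]], jaw=[0.42,0.42,0.42,0.42,0.42,0.42,0.42,0.42,0.42,0.42,0.42,0.42,0.42,0.42,0.42,0.42])

```text
time_s: 7.85
tool_pos: [0.4413, -0.0787, 0.3448]
tool_rot: [180.0, -0.1, -177.8]
force: [-0.1, -0.3, -0.6]
grip_width: 0.0366
grasp_force: 0.0
```

```bash
python3 - <<'E'
from h import *
go((.443,-.08,.121)); print(env.get_obs()['qpos'].round(1))
c=snap('wrist','w2');print(proj(c,(.443,-.08,.127)), proj(c,(.443,-.08,.077)))
E
```

```text
t 7.85 grasp [ 0.4411 -0.0787  0.1808] rot [ 1.7999e+02 -6.0000e-02 -1.7779e+02] F [-0.1 -0.3 -0.6] w 0.0366 0.0
[ 0.443 -0.08   0.121] -> [-0.0019 -0.0014  0.0598] |d| 0.06
[ 53.6  -3.3 -44.9 113.5  -2.5  68.8 101.9]
[320.6 244. ] [320.7 217.1]
```

View pics/w2.png

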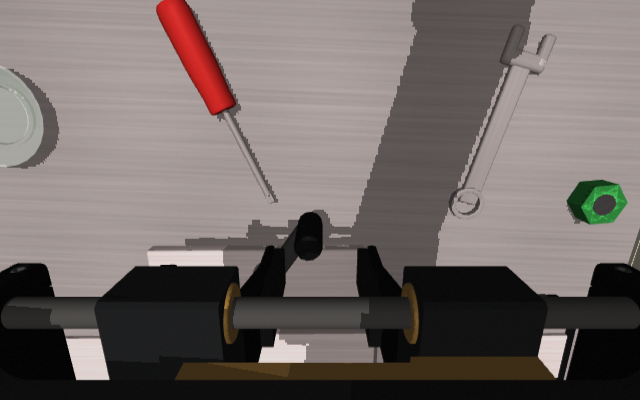

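Knob top is at (309,246), about 8 mm to -y of the tool, with the lever arm swung well out.

```bash
python3 - <<'E'
from h import *
c=load('w2');k=ray(c,309,246,.127);print(k)
go((*k[:2],.121))
E
```

```text
[ 0.44461404 -0.08701201  0.127     ]
t 7.9 grasp [ 0.4412 -0.0787  0.1809] rot [ 1.8000e+02 -5.0000e-02 -1.7776e+02] F [ 0.3 -0.1  0.2] w 0.0365 0.0
[ 0.4446 -0.087   0.121 ] -> [-0.0031 -0.0085  0.0599] |d| 0.061
```

>>> send_rows(xyz=[[-0.003,-0.0085,0],[0,0,0.02],[0,0,0.02],[0,0,0.02],[0,0,0],[0,0,0],[0,0,0],[0,0,0],[0,0,0],[0,0,0],[0,0,0]], rotation=[[0,0,0],[0,0,0],[0,0,0],[0,0,0],[0,0,0],[0,0,0],[0,0,0],[0,0,0],[0,0,0],[0,0,0],[0,0,0]], jaw=[0.42,0.42,0.42,0.42,0.42,0.1,0.1,0.1,0.1,0.1,0.1], newtons=30)

```text
time_s: 9.0
tool_pos: [0.4454, -0.0868, 0.2861]
tool_rot: [-180.0, 0.1, -177.6]
force: [-2.0, 1.0, 6.4]
grip_width: 0.017
grasp_force: 30.0
```

```bash
cat >> h.py <<'E'
th=.045
ex=np.array([np.cos(th),np.sin(th)]);ey=np.array([-np.sin(th),np.cos(th)])
def kn(piv,a,z=.121): return (*(np.array(piv)+.06*(np.cos(a)*ey-np.sin(a)*ex)),z)
E
python3 - <<'E'
from h import *
P=(.4901,.0411)
go(kn(P,1.08),*[kn(P,a) for a in (.9,.72,.54,.36,.18,0)])
E
```

```text
t 9.0 grasp [ 0.4456 -0.0869  0.1221] rot [-1.7996e+02  6.0000e-02 -1.7757e+02] F [-2.   1.   6.4] w 0.017 30.0
[0.436 0.067 0.121] -> [0.0031 0.1541 0.001 ] |d| 0.154
[0.4415 0.0762 0.121 ] -> [-0.0059  0.009  -0.    ] |d| 0.011
[0.4485 0.0844 0.121 ] -> [-0.0074  0.0078  0.    ] |d| 0.011
[0.457  0.0911 0.121 ] -> [-0.0087  0.0064  0.    ] |d| 0.011
[0.4665 0.0962 0.121 ] -> [-0.0097  0.0047  0.    ] |d| 0.011
[0.4767 0.0996 0.121 ] -> [-0.0104  0.0029  0.    ] |d| 0.011
[0.4874 0.101  0.121 ] -> [-0.0107  0.001   0.    ] |d| 0.011
```

>>> send_rows(xyz=[[0,0.005,0],[0,0.01,0],[0.0002,0.01,0],[0.0002,0.01,0],[0.0002,0.01,0],[0.0002,0.01,0],[0.0002,0.01,0],[0.0002,0.01,0],[0.0002,0.01,0],[0.0002,0.01,0],[0.0002,0.01,0],[0.0002,0.01,0],[0.0002,0.01,0],[0.0002,0.01,0],[0.0002,0.01,0],[0.0002,0.007,0],[0,0.002,0],[0,0,0],[0,0,0]], rotation=[[0,0,0],[0,0,0],[0,0,0],[0,0,0],[0,0,0],[0,0,0],[0,0,0],[0,0,0],[0,0,0],[0,0,0],[0,0,0],[0,0,0],[0,0,0],[0,0,0],[0,0,0],[0,0,0],[0,0,0],[0,0,0],[0,0,0]], jaw=[0.1,0.1,0.1,0.1,0.1,0.1,0.1,0.1,0.1,0.1,0.1,0.1,0.1,0.1,0.1,0.1,0.1,0.1,0.1])

```text
time_s: 10.9
tool_pos: [0.4375, 0.0664, 0.2862]
tool_rot: [-179.9, 0.4, -177.6]
force: [6.6, -1.8, -0.7]
grip_width: 0.0174
grasp_force: 30.0
```

```bash
python3 - <<'E'
from h import *
P=(.4901,.0411)
go(kn(P,1.08))
c=snap('scene','scene2');d=snap('side','side2')
a=cv2.resize(c['image'][190:300,270:410],(560,440),interpolation=cv2.INTER_CUBIC)
b=cv2.resize(d['image'][170:270,200:320],(480,400),interpolation=cv2.INTER_CUBIC)
cv2.imwrite('pics/s2.png',cv2.resize(c['image'][210:300,290:410],(800,600),interpolation=cv2.INTER_CUBIC))
E
```

```text
t 10.9 grasp [0.4387 0.0663 0.1222] rot [-179.95    0.41 -177.61] F [ 6.6 -1.8 -0.7] w 0.0174 30.0
[0.436 0.067 0.121] -> [0.0027 0.0008 0.0012] |d| 0.003
```

View pics/s2.png

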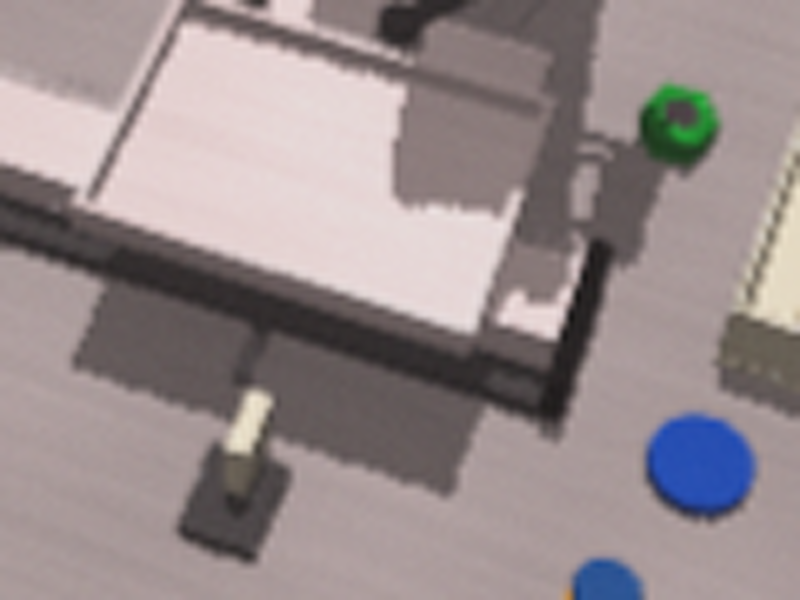

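The pointer's dark tip is at about (248,376) in the crop and the tooth's front top edge centre at about (261,393).

```bash
python3 - <<'E'
from h import *
c=load('scene2');g=lambda u,v,z:ray(c,290+u/6.667,210+v/6.667,z)[:2]
p=g(248,376,.058);t=g(261,393,.05);print(p,t,(t-p)@ey,(t-p)@ex)
r=g(262,335,.058);print(r,(r-p)@ey)
# tray corner based: far +y outer top corner, far -y
for u,v in [(475,335),(78,208)]: q=g(u,v,.1);print(q)
P=np.array((.4901,.0411)); tip=P+.21*ex-.01*ey; print('model tip',tip, proj(c,(*tip,.058)), 6.667*(proj(c,(*tip,.058))-[290,210]))
im=c['image'];print(cv2.cvtColor(im,cv2.COLOR_BGR2GRAY)[258:272,318:336])
E
```

```text
[0.70331436 0.03863146] [0.70487792 0.04617882] 0.007469384728884914 0.0019014990974556088
[0.67984557 0.03611952] -0.0014536588792482597
[0.66469873 0.13438343]
[ 0.6747382  -0.06233566]
model tip [0.70033726 0.04055693] [328.1 265.9] [254.0127 372.6853]
[[ 88  87  89  90  89  88  88  86  76  61  46  47  45  43  47  48  46  48]
 [ 90  88  90  89  88  87  87  88  90  77  53  49  55  59  50  44  44  45]
 [ 91  90  88  89  89  90  87  90  86  79  65  60  75  87  77  66  58  53]
 [ 93  89  90  89  91  91  88  88  82  72  68  66  83  91  92  94  90  76]
 [ 92  93  90  90  92  92  90  88  77  73  68  73  89  92  90  91  93  92]
 [ 92  91  91  92  92  91  90  84  72  74  74  84  89  88  91  91  93  92]
 [ 93  91  93  92  93  90  87  82  72  74  84  91  91  89  91  90  91  91]
 [ 89  89  92  90  93  93  86  72  71  75  90  92  92  91  93  92  91  91]
 [ 91  89  91  90  91  88  84  65  63  72  92  93  92  93  94  92  93  93]
 [ 89  92  91  90  90  91  85  68  66  76  93  93  93  93  93  93  93  93]
 [ 91  92  91  91  92  93  90  91 104 137 149 126 103  93  93  93  94  94]
 [ 91  91  92  91  91  88  90  92 136 205 216 192 147  92  95  93  94  94]
 [ 91  89  89  89  90  90  91  95 160 220 219 215 180  90  93  94  94  92]
 [117 116 118 108  89  91  91 116 179 219 220 201 124  93  93  91  93  91]]
```

Both the tip/tooth comparison and the tray corners say the pointer is still about 6 mm short. I'll shift the target +6 mm along the rail and swing the lever closed on the arc.

```bash
python3 - <<'E'
from h import *
P=np.array((.4901,.0411))+.006*ey
print(P);go(kn(P,1.05),*[kn(P,a) for a in (.9,.75,.6,.45,.3,.15,0)])
E
```

```text
[0.48983009 0.04709393]
t 11.0 grasp [0.4387 0.0662 0.1222] rot [-179.95    0.4  -177.62] F [ 6.6 -2.9 -1.6] w 0.0169 30.0
[0.4365 0.0746 0.121 ] -> [0.0018 0.0085 0.0012] |d| 0.009
[0.4412 0.0822 0.121 ] -> [-0.005   0.0075  0.    ] |d| 0.009
[0.447  0.0891 0.121 ] -> [-0.0061  0.0066  0.    ] |d| 0.009
[0.4538 0.095  0.121 ] -> [-0.007   0.0056  0.    ] |d| 0.009
[0.4613 0.0999 0.121 ] -> [-0.0078  0.0045  0.0001] |d| 0.009
[0.4695 0.1036 0.121 ] -> [-0.0084  0.0033  0.0001] |d| 0.009
[0.4782 0.106  0.121 ] -> [-0.0088  0.002   0.0001] |d| 0.009
[0.4871 0.107  0.121 ] -> [-0.009   0.0007  0.0001] |d| 0.009
```

>>> send_rows(xyz=[[0,0.0045,0],[0,0.004,0],[-0.0025,0.0038,0],[-0.0025,0.0037,0],[-0.003,0.0033,0],[-0.003,0.0033,0],[-0.0035,0.0028,0],[-0.0035,0.0028,0],[-0.004,0.0022,0],[-0.004,0.0022,0],[-0.0042,0.0017,0],[-0.0042,0.0016,0],[-0.0044,0.001,0],[-0.0044,0.001,0],[-0.0045,0.0004,0],[-0.0045,0.0003,0],[-0.003,0,0],[-0.002,0,0],[0,0,0],[0,0,0]], rotation=[[0,0,0],[0,0,0],[0,0,0],[0,0,0],[0,0,0],[0,0,0],[0,0,0],[0,0,0],[0,0,0],[0,0,0],[0,0,0],[0,0,0],[0,0,0],[0,0,0],[0,0,0],[0,0,0],[0,0,0],[0,0,0],[0,0,0],[0,0,0]], jaw=[0.1,0.1,0.1,0.1,0.1,0.1,0.1,0.1,0.1,0.1,0.1,0.1,0.1,0.1,0.1,0.1,0.1,0.1,0.1,0.1], newtons=40)

```text
time_s: 13.0
tool_pos: [0.4899, 0.1094, 0.2859]
tool_rot: [179.9, -0.3, -177.6]
force: [-8.4, 0.9, 12.1]
grip_width: 0.0174
grasp_force: 39.9
```

```bash
python3 - <<'E'
from h import *
go((.4871,.107,.121))
E
```

```text
t 13.0 grasp [0.4891 0.1095 0.1219] rot [ 179.94   -0.28 -177.6 ] F [-8.4  0.9 12.1] w 0.0174 39.9
[0.4871 0.107  0.121 ] -> [ 0.0021 -0.0024  0.0009] |d| 0.003
```

Locked, with 8 N at the stop. Releasing, lifting, and moving out to view pointer and tooth from close by.

>>> send_rows(xyz=[[0,0,0],[0,0,0],[0,0,0],[0,0,-0.04],[0,0,-0.04],[-0.03,0,-0.02],[-0.045,0,0],[-0.045,0,0],[-0.045,-0.01,0],[-0.045,-0.01,0],[-0.045,-0.01,0],[-0.03,-0.01,0],[0,0,0],[0,0,0],[0,0,0]], rotation=[[0,0,0],[0,0,0],[0,0,0],[0,0,0],[0,0,0],[0,0,0],[0,0,0],[0,0,0],[0,0,0],[0,0,0],[0,0,0],[0,0,0],[0,0,0],[0,0,0],[0,0,0]], jaw=[0.42,0.42,0.42,0.42,0.42,0.42,0.42,0.42,0.42,0.42,0.42,0.42,0.42,0.42,0.42])

```text
time_s: 14.5
tool_pos: [0.7767, 0.0809, 0.3853]
tool_rot: [180.0, -0.0, -177.5]
force: [-0.6, 0.6, 1.0]
grip_width: 0.0367
grasp_force: 0.0
```

```bash
python3 - <<'E'
from h import *
go((.7,.04,.121))
c=snap('wrist','w3');t=proj(c,(.7035,.0426,.05));print(t)
u,v=t.astype(int);a=c['image'][max(v-60,0):v+60,u-80:u+80];print(u-80,max(v-60,0),a.shape)
cv2.imwrite('pics/w3c.png',cv2.resize(a,None,fx=5,fy=5,interpolation=cv2.INTER_CUBIC))
E
```

```text
t 14.5 grasp [0.7766 0.081  0.2213] rot [ 1.7998e+02 -4.0000e-02 -1.7750e+02] F [-0.6  0.6  1. ] w 0.0367 0.0
[0.7   0.04  0.121] -> [ 0.0782 -0.0376  0.1003] |d| 0.133
[281.4 107.7]
201 47 (120, 160, 3)
```

View pics/w3c.png

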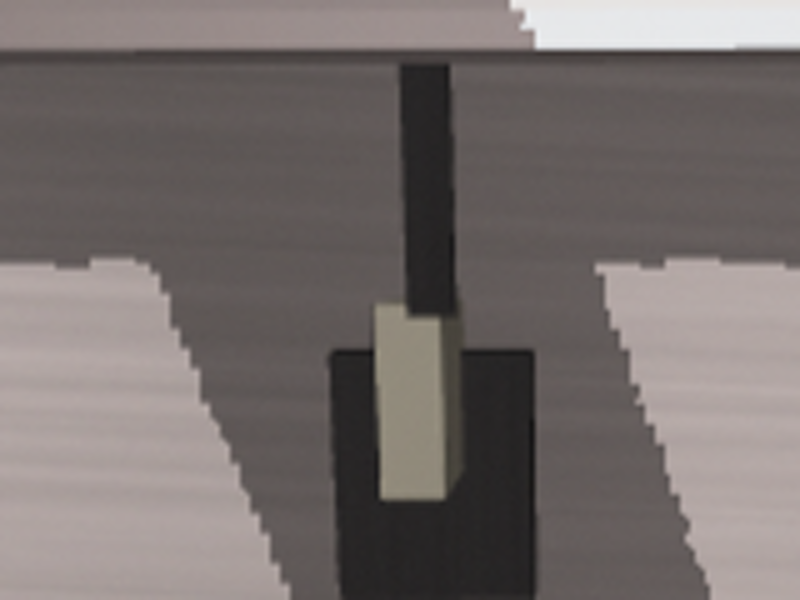

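The pointer centre (431) is right of the tooth's front edge centre (408) at 5.5 px/mm. That's about +5 mm after the height correction, inside ±7 mm and firmly locked. I'll compute it and move over the bin.

```bash
python3 - <<'E'
from h import *
c=load('w3');g=lambda u,v,z:ray(c,201+u/5,47+v/5,z)[:2]
p=g(432,314,.058);t=g(408,307,.05);r=g(425,66,.058)
print('ptr',p,'tooth',t,'dy',(p-t)@ey,'gap',(t-p)@ex,'pointer yaw',np.arctan2((p-r)[1],(p-r)[0]))
E
```

```text
ptr [0.70474635 0.04852742] tooth [0.70405511 0.04365054] dy 0.004840847359986251 gap -0.0009099210182557722 pointer yaw 0.043345437013476956
```

>>> send_rows(xyz=[[0.036,0.0315,0],[0.036,0.0315,0],[0.036,0.0315,0],[0.036,0.0315,0],[0.036,0.0315,0],[0.036,0.0315,0],[0.036,0.0315,0],[0.036,0.0315,0],[0,0,0],[0,0,0],[0,0,0]], rotation=[[0,0,0],[0,0,0],[0,0,0],[0,0,0],[0,0,0],[0,0,0],[0,0,0],[0,0,0],[0,0,0],[0,0,0],[0,0,0]], jaw=[0.9,0.9,0.9,0.9,0.9,0.9,0.9,0.9,0.9,0.9,0.9])

```text
time_s: 15.65
tool_pos: [0.4795, 0.3185, 0.3854]
tool_rot: [-179.9, 0.1, -177.7]
force: [1.0, 0.1, -0.3]
grip_width: 0.0775
grasp_force: 0.0
```

```bash
python3 - <<'E'
from h import *
go((.387,.286,.015))
c=snap('wrist','w4')
print(proj(c,(.387,.286,.024)),proj(c,(.387,.361,.024)))
E
```

```text
t 15.65 grasp [0.4798 0.3183 0.2214] rot [-1.7990e+02  8.0000e-02 -1.7765e+02] F [ 1.   0.1 -0.3] w 0.0775 0.0
[0.387 0.286 0.015] -> [ 0.0943 -0.0281  0.2063] |d| 0.229
[291.5  84.4] [373.2  87.8]
```

View pics/w4.png

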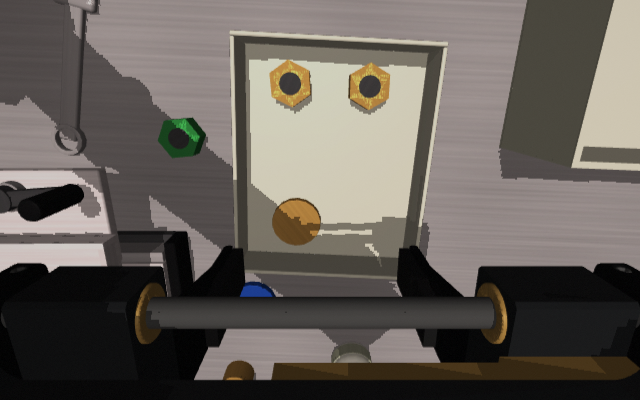

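The wrist view shows two brass nuts at (290,83) and (370,87), the disc at (297,222), and nothing else in the bin. I'll compute centres, 6-fold phase and wall clearances.

```bash
cat >> h.py <<'E'
def nuts(c,box):
    h=cv2.cvtColor(c['image'],cv2.COLOR_BGR2HSV);m=cv2.inRange(h,(8,90,60),(32,255,255))
    cs,_=cv2.findContours(m,cv2.RETR_EXTERNAL,cv2.CHAIN_APPROX_NONE)
    for k in cs:
        if cv2.contourArea(k)<400: continue
        u,v=k[:,0].mean(0)
        if not(box[0]<u<box[2] and box[1]<v<box[3]): continue
        X=np.array([ray(c,*q[0],.022)[:2] for q in cv2.convexHull(k)]).astype(np.float32)
        M=cv2.moments(X.reshape(-1,1,2));ce=np.array([M['m10'],M['m01']])/M['m00']
        s=np.linspace(0,1,40);P=np.concatenate([X[i]*(1-s[:,None])+X[(i+1)%len(X)]*s[:,None] for i in range(len(X))])-ce
        n=np.arange(0,360,1.);w=[(P@[np.cos(np.radians(q)),np.sin(np.radians(q))]).max()+(-P@[np.cos(np.radians(q)),np.sin(np.radians(q))]).max() for q in n[:180]]
        w=np.array(w);w3=(w[:60]+w[60:120]+w[120:180])/3
        print('nut px',(round(u),round(v)),'c',ce.round(4),'flat normal dir mod60',n[w3.argmin()],'widths',(w.min()*1e3).round(1),(w.max()*1e3).round(1))
E
python3 - <<'E'
from h import *
c=load('w4');nuts(c,(240,40,440,260))
for n,u,v in [('top-left',231,32),('top-right',446,43),('bot-left',244,273)]: print(n,ray(c,u,v,.05).round(4))
E
```

```text
nut px (296, 221) c [0.5214 0.2925] flat normal dir mod60 30.0 widths 49.5 51.9
nut px (369, 86) c [0.3859 0.3573] flat normal dir mod60 32.0 widths 36.6 41.5
nut px (290, 83) c [0.3862 0.2844] flat normal dir mod60 36.0 widths 36.0 41.1
top-left [0.3494 0.2385 0.05  ]
top-right [0.3507 0.4139 0.05  ]
bot-left [0.5673 0.2434 0.05  ]
```

>>> send_rows(xyz=[[0.03,-0.01,0],[0.03,-0.01,0],[0.03,-0.01,0],[0,0,0],[0,0,0]], rotation=[[0,0,-0.063],[0,0,0],[0,0,0],[0,0,0],[0,0,0]], jaw=[0.5,0.5,0.5,0.5,0.5])

```text
time_s: 16.2
tool_pos: [0.393, 0.2809, 0.3857]
tool_rot: [-179.9, 0.2, -174.2]
force: [-0.5, -0.4, 1.0]
grip_width: 0.0478
grasp_force: 0.0
```

```bash
python3 - <<'E'
from h import *
go((.3862,.2850,.025)); print(env.get_obs()['qpos'].round(1))
E
```

```text
t 16.2 grasp [0.3935 0.2807 0.2217] rot [-1.7989e+02  1.6000e-01 -1.7415e+02] F [-0.5 -0.4  1. ] w 0.0478 0.0
[0.3862 0.285  0.025 ] -> [0.0073 0.0055 0.1967] |d| 0.197
[ 27.1   1.2 -65.6 105.9   1.4  73.5  57. ]
```

>>> send_rows(xyz=[[0.0073,0.0055,0.01],[0,0,0.03],[0,0,0.03],[0,0,0.03],[0,0,0.03],[0,0,0.03],[0,0,0.02],[0,0,0.01],[0,0,0.006],[0,0,0],[0,0,0],[0,0,0],[0,0,0],[0,0,0],[0,0,0]], rotation=[[0,0,0],[0,0,0],[0,0,0],[0,0,0],[0,0,0],[0,0,0],[0,0,0],[0,0,0],[0,0,0],[0,0,0],[0,0,0],[0,0,0],[0,0,0],[0,0,0],[0,0,0]], jaw=[0.5,0.5,0.5,0.5,0.5,0.5,0.5,0.5,0.5,0.5,0.3,0.3,0.3,0.3,0.3], newtons=30)

```text
time_s: 17.7
tool_pos: [0.3848, 0.287, 0.19]
tool_rot: [180.0, 0.1, -174.0]
force: [-0.7, -0.3, 6.1]
grip_width: 0.0356
grasp_force: 30.0
```

```bash
python3 - <<'E'
from h import *
go((.386,.285,.2),(.6,.09,.2),(.6,.09,.109))
E
```

```text
t 17.7 grasp [0.3851 0.2871 0.026 ] rot [ 1.7999e+02  9.0000e-02 -1.7399e+02] F [-0.7 -0.3  6.1] w 0.0356 30.0
[0.386 0.285 0.2  ] -> [-0.001  -0.0021 -0.174 ] |d| 0.174
[0.6  0.09 0.2 ] -> [-0.1924 -0.2163  0.0003] |d| 0.29
[0.6   0.09  0.109] -> [ 0.0002 -0.      0.091 ] |d| 0.091
```

>>> send_rows(xyz=[[0,0,-0.014],[0,0,-0.03],[0,0,-0.03],[0,0,-0.03],[0,0,-0.035],[0,0,-0.035],[-0.024,-0.027,0],[-0.024,-0.027,0],[-0.024,-0.027,0],[-0.024,-0.027,0],[-0.024,-0.027,0],[-0.024,-0.027,0],[-0.024,-0.027,0],[-0.024,-0.027,0],[0,0,0],[0,0,0]], rotation=[[0,0,0],[0,0,0],[0,0,0],[0,0,0],[0,0,0],[0,0,0],[0,0,0],[0,0,0],[0,0,0],[0,0,0],[0,0,0],[0,0,0],[0,0,0],[0,0,0],[0,0,0],[0,0,0]], jaw=[0.3,0.3,0.3,0.3,0.3,0.3,0.3,0.3,0.3,0.3,0.3,0.3,0.3,0.3,0.3,0.3], newtons=40)

```text
time_s: 19.3
tool_pos: [0.5981, 0.0912, 0.3632]
tool_rot: [179.9, -0.1, -174.1]
force: [-0.8, 0.3, -0.9]
grip_width: 0.0351
grasp_force: 40.0
```

```bash
python3 - <<'E'
from h import *
go((.6,.09,.109))
E
```

```text
t 19.3 grasp [0.5978 0.0914 0.1992] rot [ 1.7992e+02 -7.0000e-02 -1.7408e+02] F [-0.8  0.3 -0.9] w 0.0351 40.0
[0.6   0.09  0.109] -> [-0.0021 -0.0018  0.0902] |d| 0.09
```

>>> send_rows(xyz=[[0,0,0.02],[0,0,0.03],[0,0,0.02],[0,0,0.01],[0,0,0.006],[0,0,0.004],[0,0,0],[0,0,0],[0,0,0],[0,0,0],[0,0,-0.02],[0,0,-0.03],[0,0,-0.04],[0,0,-0.02],[0,0,0],[0,0,0]], rotation=[[0,0,0],[0,0,0],[0,0,0],[0,0,0],[0,0,0],[0,0,0],[0,0,0],[0,0,0],[0,0,0],[0,0,0],[0,0,0],[0,0,0],[0,0,0],[0,0,0],[0,0,0],[0,0,0]], jaw=[0.3,0.3,0.3,0.3,0.3,0.3,0.3,0.5,0.5,0.5,0.5,0.5,0.5,0.5,0.5,0.5])

```text
time_s: 20.9
tool_pos: [0.5979, 0.0921, 0.3834]
tool_rot: [-180.0, 0.0, -174.0]
force: [-0.7, -0.1, -0.4]
grip_width: 0.0435
grasp_force: 0.0
```

```bash
python3 - <<'E'
from h import *
for n in ('scene','side'):
    c=snap(n,n+'3');im=c['image'];h=cv2.cvtColor(im,cv2.COLOR_BGR2HSV)
    m=cv2.inRange(h,(10,120,90),(30,255,255));k,l,s,ce=cv2.connectedComponentsWithStats(m)
    for i in range(1,k):
        p=ray(c,*ce[i],.024)[:2];q=ray(c,*ce[i],.105)[:2]
        if s[i,4]>20 and .3<p[0]<.75 and -.1<p[1]<.45: print(n,s[i,4],p.round(4),'if tray',q.round(4))
go((.3859,.3573,.22),(.386,.3573,.026))
E
```

```text
scene 89 [0.3913 0.3582] if tray [0.4585 0.3504]
scene 70 [0.5489 0.079 ] if tray [0.6043 0.092 ]
scene 119 [0.529  0.2926] if tray [0.5859 0.2898]
side 106 [0.6189 0.0424] if tray [0.598  0.1004]
side 140 [0.737  0.2404] if tray [0.7068 0.2829]
side 240 [0.5244 0.3004] if tray [0.5109 0.3381]
side 135 [0.3859 0.3623] if tray [0.3833 0.3952]
t 21.0 grasp [0.5973 0.0917 0.218 ] rot [-1.7999e+02 -1.2000e-01 -1.7398e+02] F [-0.4 -0.1 -0.2] w 0.0436 0.0
[0.3859 0.3573 0.22  ] -> [ 0.1824  0.2863 -0.0018] |d| 0.339
[0.386  0.3573 0.026 ] -> [-0.0005  0.      0.194 ] |d| 0.194
```

Nut A is in the tray near (0.60,0.095). Moving to the second nut and checking it before grasping.

>>> send_rows(xyz=[[0.0115,0.0357,0],[0.0115,0.0357,0],[0.0115,0.0357,0],[0.0115,0.0357,0],[0.0115,0.0357,0],[0.0115,0.0357,0],[0.0115,0.0357,0],[0.0115,0.0357,0],[0,0,0],[0,0,0]], rotation=[[0,0,0],[0,0,0],[0,0,0],[0,0,0],[0,0,0],[0,0,0],[0,0,0],[0,0,0],[0,0,0.07],[0,0,0]], jaw=[0.6,0.6,0.6,0.6,0.6,0.6,0.6,0.6,0.6,0.6])

```text
time_s: 22.0
tool_pos: [0.4753, 0.3675, 0.3819]
tool_rot: [-179.9, -0.1, -177.8]
force: [-0.2, -0.4, -0.3]
grip_width: 0.0517
grasp_force: 0.0
```

```bash
python3 - <<'E'
from h import *
c=snap('wrist','w5');nuts(c,(0,0,640,300));go((.3859,.3573,.22),(.386,.3573,.026))
E
```

```text
nut px (250, 225) c [0.5209 0.2941] flat normal dir mod60 2.0 widths 49.3 52.8
nut px (315, 90) c [0.3858 0.3576] flat normal dir mod60 32.0 widths 36.0 41.0
t 22.05 grasp [0.4761 0.366  0.218 ] rot [-1.7991e+02 -8.0000e-02 -1.7787e+02] F [ 0.7 -0.3  0.1] w 0.0521 0.0
[0.3859 0.3573 0.22  ] -> [ 0.0904 -0.0054 -0.0019] |d| 0.091
[0.386  0.3573 0.026 ] -> [-0.0004  0.0003  0.194 ] |d| 0.194
```

>>> send_rows(xyz=[[0.045,-0.0025,0],[0.045,-0.0025,0],[0,0,0.02],[0,0,0.03],[0,0,0.03],[0,0,0.03],[0,0,0.03],[0,0,0.03],[0,0,0.014],[0,0,0.008],[0,0,0],[0,0,0],[0,0,0],[0,0,0],[0,0,0],[0,0,0],[0,0,0]], rotation=[[0,0,0],[0,0,0],[0,0,0],[0,0,0],[0,0,0],[0,0,0],[0,0,0],[0,0,0],[0,0,0],[0,0,0],[0,0,0],[0,0,0],[0,0,0],[0,0,0],[0,0,0],[0,0,0],[0,0,0]], jaw=[0.55,0.55,0.55,0.55,0.55,0.55,0.55,0.55,0.55,0.55,0.55,0.3,0.3,0.3,0.3,0.3,0.3], newtons=40)

```text
time_s: 23.75
tool_pos: [0.3872, 0.3588, 0.1924]
tool_rot: [180.0, 0.1, -178.0]
force: [0.3, -0.2, 6.9]
grip_width: 0.0355
grasp_force: 40.0
```

```bash
python3 - <<'E'
from h import *
go((.386,.3573,.2),(.6,.01,.2),(.6,.01,.109))
E
```

```text
t 23.75 grasp [0.3875 0.3589 0.0284] rot [ 1.7996e+02  1.1000e-01 -1.7798e+02] F [ 0.3 -0.2  6.9] w 0.0355 40.0
[0.386  0.3573 0.2   ] -> [ 0.0012 -0.0015 -0.1716] |d| 0.172
[0.6  0.01 0.2 ] -> [-2.016e-01 -3.546e-01  2.000e-04] |d| 0.408
[0.6   0.01  0.109] -> [ 0.0002 -0.0001  0.091 ] |d| 0.091
```

>>> send_rows(xyz=[[0,0,-0.014],[0,0,-0.03],[0,0,-0.03],[0,0,-0.03],[0,0,-0.034],[0,0,-0.034],[-0.0182,-0.0324,0],[-0.0182,-0.0324,0],[-0.0182,-0.0324,0],[-0.0182,-0.0324,0],[-0.0182,-0.0324,0],[-0.0182,-0.0324,0],[-0.0182,-0.0324,0],[-0.0182,-0.0324,0],[-0.0182,-0.0324,0],[-0.0182,-0.0324,0],[-0.0182,-0.0324,0],[0,0,0],[0,0,0]], rotation=[[0,0,0],[0,0,0],[0,0,0],[0,0,0],[0,0,0],[0,0,0],[0,0,0],[0,0,0],[0,0,0],[0,0,0],[0,0,0],[0,0,0],[0,0,0],[0,0,0],[0,0,0],[0,0,0],[0,0,0],[0,0,0],[0,0,0]], jaw=[0.3,0.3,0.3,0.3,0.3,0.3,0.3,0.3,0.3,0.3,0.3,0.3,0.3,0.3,0.3,0.3,0.3,0.3,0.3], newtons=45)

```text
time_s: 25.65
tool_pos: [0.5993, 0.0083, 0.3633]
tool_rot: [179.9, -0.0, -178.1]
force: [0.1, 1.5, -1.4]
grip_width: 0.0357
grasp_force: 45.0
```

```bash
python3 - <<'E'
from h import *
go((.6,.01,.111))
E
```

```text
t 25.65 grasp [0.5991 0.0085 0.1993] rot [ 1.7994e+02 -5.0000e-02 -1.7809e+02] F [ 0.1  1.5 -1.4] w 0.0357 45.0
[0.6   0.01  0.111] -> [-0.001   0.0014  0.0883] |d| 0.088
```

>>> send_rows(xyz=[[0,0,0.02],[0,0,0.03],[0,0,0.02],[0,0,0.008],[0,0,0.006],[0,0,0.004],[0,0,0],[0,0,0],[0,0,0],[0,0,0],[0,0,-0.02],[0,0,-0.03],[0,0,-0.04],[0,0,-0.04],[0,0,0],[0,0,0]], rotation=[[0,0,0],[0,0,0],[0,0,0],[0,0,0],[0,0,0],[0,0,0],[0,0,0],[0,0,0],[0,0,0],[0,0,0],[0,0,0],[0,0,0],[0,0,0],[0,0,0],[0,0,0],[0,0,0]], jaw=[0.3,0.3,0.3,0.3,0.3,0.3,0.3,0.5,0.5,0.5,0.5,0.5,0.5,0.5,0.5,0.5])

```text
time_s: 27.25
tool_pos: [0.5995, 0.0094, 0.4065]
tool_rot: [-180.0, 0.1, -178.0]
force: [0.5, -0.2, 0.0]
grip_width: 0.0437
grasp_force: 0.0
```

```bash
python3 - <<'E'
from h import *
for n in ('scene','side'):
    c=snap(n,n+'4');im=c['image'];h=cv2.cvtColor(im,cv2.COLOR_BGR2HSV)
    m=cv2.inRange(h,(10,120,90),(30,255,255));k,l,s,ce=cv2.connectedComponentsWithStats(m)
    for i in range(1,k):
        p=ray(c,*ce[i],.024)[:2];q=ray(c,*ce[i],.105)[:2]
        if s[i,4]>20 and .3<p[0]<.75 and -.15<p[1]<.45: print(n,s[i,4],p.round(4),'if tray',q.round(4))
go((.78,-.17,.25))
E
```

```text
scene 79 [ 0.5485 -0.0093] if tray [0.604  0.0104]
scene 89 [0.55   0.0802] if tray [0.6054 0.0932]
scene 119 [0.529  0.2926] if tray [0.5859 0.2898]
side 93 [ 0.6173 -0.0467] if tray [0.5965 0.0184]
side 102 [0.6193 0.0415] if tray [0.5983 0.0996]
side 140 [0.737  0.2404] if tray [0.7068 0.2829]
side 240 [0.5244 0.3004] if tray [0.5109 0.3381]
t 27.35 grasp [0.5987 0.0089 0.2402] rot [-1.7998e+02 -1.0000e-01 -1.7799e+02] F [ 1.2 -0.4 -0.8] w 0.0436 0.0
[ 0.78 -0.17  0.25] -> [-0.1749 -0.1851 -0.0101] |d| 0.255
```

Both nuts are in the tray and the disc is still in the bin. Now a close wrist look at the tester tooth.

>>> send_rows(xyz=[[-0.025,-0.0265,0],[-0.025,-0.0265,0],[-0.025,-0.0265,0],[-0.025,-0.0265,0],[-0.025,-0.0265,0],[-0.025,-0.0265,0],[-0.025,-0.0265,0],[0,0,0],[0,0,0],[0,0,0]], rotation=[[0,0,0],[0,0,0],[0,0,0],[0,0,0],[0,0,0],[0,0,0],[0,0,0],[0,0,0],[0,0,0],[0,0,0]], jaw=[0.42,0.42,0.42,0.42,0.42,0.42,0.42,0.42,0.42,0.42])

```text
time_s: 28.35
tool_pos: [0.7804, -0.1685, 0.4042]
tool_rot: [179.9, -0.1, -177.9]
force: [-0.2, 0.1, 0.1]
grip_width: 0.0368
grasp_force: 0.0
```

```bash
python3 - <<'E'
from h import *
go((.443,.07,.2))
c=snap('wrist','w6');t=proj(c,(.7135,-.2,.05));print(t)
u,v=t.astype(int);y0=max(v-60,0);a=c['image'][y0:v+60,u-80:u+80];print(u-80,y0,a.shape)
cv2.imwrite('pics/w6c.png',cv2.resize(a,None,fx=5,fy=5,interpolation=cv2.INTER_CUBIC))
E
```

```text
t 28.35 grasp [ 0.7801 -0.1683  0.2402] rot [ 1.7993e+02 -1.1000e-01 -1.7786e+02] F [-0.2  0.1  0.1] w 0.0368 0.0
[0.443 0.07  0.2  ] -> [0.3279 0.2507 0.0412] |d| 0.415
[290.2 115.2]
210 55 (120, 160, 3)
```

View pics/w6c.png

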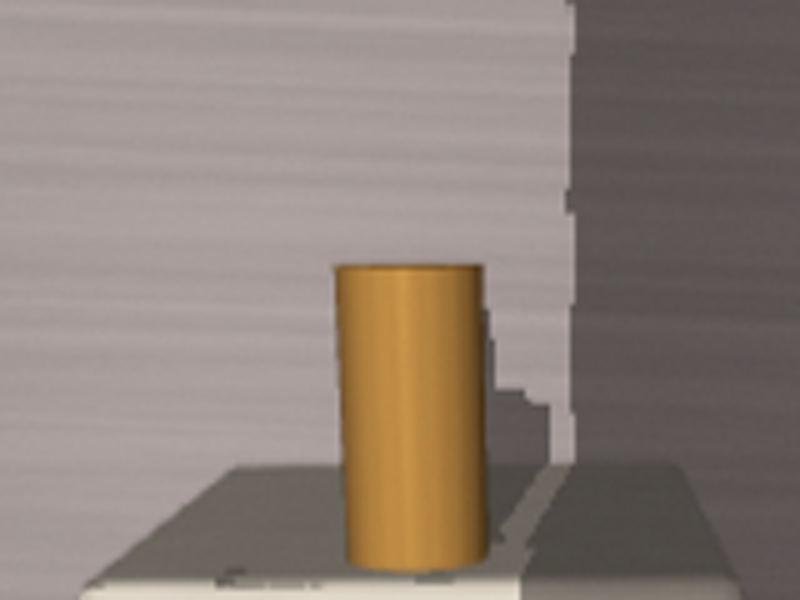

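The nozzle hides the tooth from above, but it stands right over it. The nozzle tip centre is at crop column 409 (width 150 px), so I use its axis at z = 0.112.

```bash
python3 - <<'E'
from h import *
c=load('w6');g=lambda u,v,z:ray(c,210+u/5,55+v/5,z)[:2]
a=g(335,270,.112);b=g(484,270,.112);n=g(409.5,268,.112);print('nozzle',n,'width',np.linalg.norm(a-b),'base',g(417,560,.112))
T=n+.009*ex
L=np.array([.70406,.04365]);p=np.array([.70475,.04853])
print('test line est',T,'load-test',(L-T)@ey,'ptr shift needed',(T-p)@ey)
s=load('scene0'); 
# nozzle in scene0, side0: tip by mask extreme
for nme in('scene0','side0'):
    s=load(nme);h=cv2.cvtColor(s['image'],cv2.COLOR_BGR2HSV);m=cv2.inRange(h,(10,120,90),(30,255,255));k,l,st,ce=cv2.connectedComponentsWithStats(m)
    for i in range(1,k):
        q=ray(s,*ce[i],.112)
        if np.hypot(*(q[:2]-n))<.06 and st[i,4]>40: print(nme,'nozzle centroid',q,'s diff to wrist nozzle',(q[:2]-n)@ey)
k=p-.21*ex+.07*ey;print('locked knob est now',k)
E
```

```text
nozzle [ 0.70562844 -0.1936619 ] width 0.022202916947140917 base [ 0.74961007 -0.19198241]
test line est [ 0.71461933 -0.19325704] load-test 0.2371422228880935 ptr shift needed -0.24198624320014497
scene0 nozzle centroid [ 0.71944085 -0.19429395  0.112     ] s diff to wrist nozzle -0.001252749666611309
side0 nozzle centroid [ 0.73001844 -0.19198243  0.112     ] s diff to wrist nozzle 0.0005805900882448372
locked knob est now [0.49181365 0.10901233]
```

All three cameras agree to about 1 mm, so the pointer must shift -242 mm. Back to the knob at (0.489,0.1095).

>>> send_rows(xyz=[[0.0312,0.032,0],[0.0312,0.032,0],[0.0312,0.032,0],[0.0312,0.032,0],[0.0312,0.032,0],[0.0312,0.032,0],[0.0312,0.032,0],[0.0312,0.032,0],[0.0312,0.032,0],[0,0,0],[0,0,0]], rotation=[[0,0,0],[0,0,0],[0,0,0],[0,0,0],[0,0,0],[0,0,0],[0,0,0],[0,0,0],[0,0,0],[0,0,0],[0,0,0]], jaw=[0.42,0.42,0.42,0.42,0.42,0.42,0.42,0.42,0.42,0.42,0.42])

```text
time_s: 29.5
tool_pos: [0.4884, 0.1094, 0.4054]
tool_rot: [-179.7, 0.1, -177.8]
force: [0.0, 0.1, -0.5]
grip_width: 0.0364
grasp_force: 0.0
```

```bash
python3 - <<'E'
from h import *
go((.4891,.1095,.122))
P=np.array([.4891,.1095])-.06*ey
go(kn(P,0,.122),*[kn(P,a,.122) for a in np.arange(.15,1.1,.15)])
E
```

```text
t 29.5 grasp [0.4887 0.1087 0.2414] rot [-1.7973e+02  9.0000e-02 -1.7782e+02] F [ 0.   0.1 -0.5] w 0.0364 0.0
[0.4891 0.1095 0.122 ] -> [-0.0003  0.0014  0.1194] |d| 0.119
t 29.5 grasp [0.4887 0.1087 0.2414] rot [-1.7973e+02  9.0000e-02 -1.7782e+02] F [ 0.   0.1 -0.5] w 0.0364 0.0
[0.4891 0.1095 0.122 ] -> [-0.0003  0.0014  0.1194] |d| 0.119
[0.4802 0.1084 0.122 ] -> [ 0.009  -0.0007 -0.    ] |d| 0.009
[0.4715 0.106  0.122 ] -> [ 0.0088 -0.0021 -0.    ] |d| 0.009
[0.4633 0.1024 0.122 ] -> [ 0.0083 -0.0034  0.    ] |d| 0.009
[0.4557 0.0975 0.122 ] -> [ 0.0077 -0.0046  0.    ] |d| 0.009
[0.449  0.0916 0.122 ] -> [ 0.007  -0.0057  0.    ] |d| 0.009
[0.4432 0.0847 0.122 ] -> [ 0.0061 -0.0066  0.    ] |d| 0.009
[0.4385 0.077  0.122 ] -> [ 0.005  -0.0075  0.    ] |d| 0.009
```

>>> send_rows(xyz=[[0,0.0005,0.02],[0,0,0.03],[0,0,0.03],[0,0,0.02],[0,0,0.012],[0,0,0.007],[0,0,0],[0,0,0],[0,0,0],[0,0,0],[0,0,0],[0,0,0],[0,0,0]], rotation=[[0,0,0],[0,0,0],[0,0,0],[0,0,0],[0,0,0],[0,0,0],[0,0,0],[0,0,0],[0,0,0],[0,0,0],[0,0,0],[0,0,0],[0,0,0]], jaw=[0.42,0.42,0.42,0.42,0.42,0.42,0.42,0.1,0.1,0.1,0.1,0.1,0.1], newtons=40)

```text
time_s: 30.8
tool_pos: [0.4902, 0.1092, 0.2869]
tool_rot: [179.9, 0.1, -178.0]
force: [-0.4, 3.5, 3.6]
grip_width: 0.0171
grasp_force: 40.0
```

>>> send_rows(xyz=[[0.0045,-0.0003,0],[0.0045,-0.0004,0],[0.0044,-0.001,0],[0.0044,-0.0011,0],[0.0042,-0.0017,0],[0.0041,-0.0017,0],[0.0039,-0.0023,0],[0.0038,-0.0023,0],[0.0035,-0.0028,0],[0.0035,-0.0029,0],[0.003,-0.0033,0],[0.003,-0.0033,0],[0.0025,-0.0037,0],[0.0025,-0.0038,0],[0,0,0],[0,0,0],[0,0,0]], rotation=[[0,0,0],[0,0,0],[0,0,0],[0,0,0],[0,0,0],[0,0,0],[0,0,0],[0,0,0],[0,0,0],[0,0,0],[0,0,0],[0,0,0],[0,0,0],[0,0,0],[0,0,0],[0,0,0],[0,0,0]], jaw=[0.1,0.1,0.1,0.1,0.1,0.1,0.1,0.1,0.1,0.1,0.1,0.1,0.1,0.1,0.1,0.1,0.1])

```text
time_s: 32.5
tool_pos: [0.4408, 0.0763, 0.287]
tool_rot: [180.0, 0.4, -177.9]
force: [6.6, 2.9, -1.5]
grip_width: 0.0168
grasp_force: 40.0
```

```bash
python3 - <<'E'
from h import *
P=np.array([.4891,.1095])-.06*ey; Q=P-.242*ey
go(kn(Q,1.05,.122),*[kn(Q,a,.122) for a in (.9,.75,.6,.45,.3,.15,0)])
E
```

```text
t 32.5 grasp [0.442  0.0764 0.123 ] rot [ 179.98    0.39 -177.89] F [ 6.6  2.9 -1.5] w 0.0168 40.0
[ 0.4493 -0.1647  0.122 ] -> [ 0.0015 -0.2412  0.0009] |d| 0.241
[ 0.4541 -0.157   0.122 ] -> [-0.005   0.0075  0.    ] |d| 0.009
[ 0.4599 -0.1502  0.122 ] -> [-0.006   0.0067  0.    ] |d| 0.009
[ 0.4666 -0.1442  0.122 ] -> [-0.007   0.0057  0.    ] |d| 0.009
[ 0.4742 -0.1394  0.122 ] -> [-0.0077  0.0046  0.0001] |d| 0.009
[ 0.4824 -0.1357  0.122 ] -> [-0.0083  0.0034  0.0001] |d| 0.009
[ 0.4911 -0.1333  0.122 ] -> [-0.0087  0.0021  0.0001] |d| 0.009
[ 0.5    -0.1323  0.122 ] -> [-0.009   0.0007  0.0001] |d| 0.009
```

Lever open (about 0.95 rad by the knob's displacement). Sliding to the tester.

>>> send_rows(xyz=[[0,-0.003,0],[0,-0.006,0],[0,-0.009,0],[0,-0.01,0],[0,-0.01,0],[0,-0.01,0],[0,-0.01,0],[0,-0.01,0],[0,-0.01,0],[0,-0.01,0],[0,-0.01,0],[0,-0.01,0],[0,-0.01,0],[0,-0.009,0],[0,-0.006,0],[0,-0.003,0],[0,0,0]], rotation=[[0,0,0],[0,0,0],[0,0,0],[0,0,0],[0,0,0],[0,0,0],[0,0,0],[0,0,0],[0,0,0],[0,0,0],[0,0,0],[0,0,0],[0,0,0],[0,0,0],[0,0,0],[0,0,0],[0,0,0]], jaw=[0.1,0.1,0.1,0.1,0.1,0.1,0.1,0.1,0.1,0.1,0.1,0.1,0.1,0.1,0.1,0.1,0.1])

```text
time_s: 34.2
tool_pos: [0.4459, -0.0596, 0.287]
tool_rot: [180.0, 0.4, -177.9]
force: [9.4, 3.0, -3.6]
grip_width: 0.0166
grasp_force: 40.0
```

>>> send_rows(xyz=[[0,-0.003,0],[0,-0.006,0],[0,-0.009,0],[0,-0.01,0],[0,-0.01,0],[0,-0.01,0],[0,-0.01,0],[0,-0.01,0],[0,-0.01,0],[0,-0.01,0],[0,-0.009,0],[0,-0.006,0],[0,-0.003,0],[0,0,0],[0,0,0]], rotation=[[0,0,0],[0,0,0],[0,0,0],[0,0,0],[0,0,0],[0,0,0],[0,0,0],[0,0,0],[0,0,0],[0,0,0],[0,0,0],[0,0,0],[0,0,0],[0,0,0],[0,0,0]], jaw=[0.1,0.1,0.1,0.1,0.1,0.1,0.1,0.1,0.1,0.1,0.1,0.1,0.1,0.1,0.1])

```text
time_s: 35.7
tool_pos: [0.4502, -0.1649, 0.287]
tool_rot: [-180.0, 0.5, -177.8]
force: [10.7, 2.1, -4.1]
grip_width: 0.0168
grasp_force: 40.0
```

```bash
python3 - <<'E'
from h import *
P=np.array([.4891,.1095])-.06*ey; Q=P-.242*ey
o=env.get_obs()
go(kn(Q,1.0,.122))
E
```

```text
t 35.7 grasp [ 0.4516 -0.165   0.1231] rot [-179.98    0.49 -177.82] F [10.7  2.1 -4.1] w 0.0168 40.0
[ 0.4508 -0.1621  0.122 ] -> [0.0007 0.0029 0.001 ] |d| 0.003
```

Closing halfway, then checking before the shoe bites.

>>> send_rows(xyz=[[-0.0025,0.0038,0],[-0.0025,0.0037,0],[-0.003,0.0033,0],[-0.003,0.0033,0],[-0.0035,0.0028,0],[-0.0035,0.0028,0],[-0.0038,0.0023,0],[-0.0038,0.0023,0],[0,0,0],[0,0,0]], rotation=[[0,0,0],[0,0,0],[0,0,0],[0,0,0],[0,0,0],[0,0,0],[0,0,0],[0,0,0],[0,0,0],[0,0,0]], jaw=[0.1,0.1,0.1,0.1,0.1,0.1,0.1,0.1,0.1,0.1])

```text
time_s: 36.7
tool_pos: [0.471, -0.1425, 0.2867]
tool_rot: [-179.8, -0.3, -178.1]
force: [-6.6, -2.3, 10.3]
grip_width: 0.0167
grasp_force: 40.0
```

```bash
python3 - <<'E'
from h import *
P=np.array([.4891,.1095])-.06*ey; Q=P-.242*ey
go(kn(Q,.45,.122),*[kn(Q,a,.122) for a in (.3,.15,0)])
E
```

```text
t 36.7 grasp [ 0.4702 -0.143   0.1227] rot [-179.84   -0.3  -178.13] F [-6.6 -2.3 10.3] w 0.0167 40.0
[ 0.4742 -0.1394  0.122 ] -> [-0.0042  0.0035  0.0007] |d| 0.005
[ 0.4824 -0.1357  0.122 ] -> [-0.0083  0.0034 -0.0001] |d| 0.009
[ 0.4911 -0.1333  0.122 ] -> [-0.0087  0.0021 -0.0001] |d| 0.009
[ 0.5    -0.1323  0.122 ] -> [-0.009   0.0008 -0.    ] |d| 0.009
```

>>> send_rows(xyz=[[-0.004,0.0025,0],[-0.004,0.0022,0],[-0.0042,0.0017,0],[-0.0042,0.0015,0],[-0.0044,0.001,0],[-0.0044,0.0008,0],[-0.0045,0.0004,0],[-0.0045,0,0],[-0.002,0,0],[0,0,0],[0,0,0]], rotation=[[0,0,0],[0,0,0],[0,0,0],[0,0,0],[0,0,0],[0,0,0],[0,0,0],[0,0,0],[0,0,0],[0,0,0],[0,0,0]], jaw=[0.1,0.1,0.1,0.1,0.1,0.1,0.1,0.1,0.1,0.1,0.1])

```text
time_s: 37.8
tool_pos: [0.5064, -0.1316, 0.2866]
tool_rot: [-179.8, -0.4, -178.2]
force: [-7.5, -3.5, 11.4]
grip_width: 0.0169
grasp_force: 40.0
```

```bash
python3 - <<'E'
from h import *
go((.5,-.1323,.122))
E
```

```text
t 37.8 grasp [ 0.5053 -0.1321  0.1226] rot [-179.83   -0.4  -178.19] F [-7.5 -3.5 11.4] w 0.0169 40.0
[ 0.5    -0.1323  0.122 ] -> [ 0.0053 -0.      0.0006] |d| 0.005
```

Releasing and lifting to verify lever and pointer.

>>> send_rows(xyz=[[0,0,0],[0,0,0],[0,0,0],[0,0,-0.03],[0,0,-0.04],[0,0,-0.04],[-0.03,0.03,-0.01],[-0.03,0.03,0],[0,0,0],[0,0,0]], rotation=[[0,0,0],[0,0,0],[0,0,0],[0,0,0],[0,0,0],[0,0,0],[0,0,0],[0,0,0],[0,0,0],[0,0,0]], jaw=[0.42,0.42,0.42,0.42,0.42,0.42,0.42,0.42,0.42,0.42])

```text
time_s: 38.8
tool_pos: [0.5663, -0.0659, 0.4055]
tool_rot: [179.9, -0.1, -177.8]
force: [0.6, -1.0, 0.3]
grip_width: 0.0365
grasp_force: 0.0
```

```bash
python3 - <<'E'
from h import *
go((.5,-.132,.122))
w=snap('wrist','w7');c=snap('scene','scene5');d=snap('side','side5')
print('knob at 0 top',proj(w,(.5,-.1323,.127)),'pivot',proj(w,(.5027,-.1922,.085)))
A=w['image'][60:260,100:420];B=d['image'][130:260,220:350]
A=cv2.resize(A,(640,400));B=cv2.resize(B,(400,400),interpolation=cv2.INTER_CUBIC)
cv2.imwrite('pics/chk.png',cv2.resize(np.hstack([A,B]),(800,308)))
E
```

```text
t 38.8 grasp [ 0.5661 -0.0657  0.2415] rot [ 1.7994e+02 -8.0000e-02 -1.7779e+02] F [ 0.6 -1.   0.3] w 0.0365 0.0
[ 0.5   -0.132  0.122] -> [ 0.0684 -0.0638  0.1196] |d| 0.152
knob at 0 top [232.6 119. ] pivot [172.3 116.6]
```

View pics/chk.png

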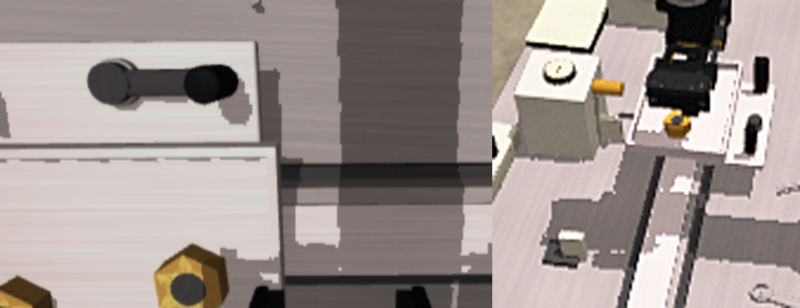

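The lever lies parallel to the rail (locked), both nuts are in the tray, and the knob is at the expected pixel. Last picture: pointer against the tester tooth.

```bash
python3 - <<'E'
from h import *
d=load('side5');T=np.array([.71462,-.19326])
cr=d['image'][160:200,245:295];cv2.imwrite('pics/fin.png',cv2.resize(cr,(750,600),interpolation=cv2.INTER_CUBIC))
for s in(-.006,.006):
  print('tooth corner z.05',15*(proj(d,(*(T+s*ey),.05))-[245,160]),'pointer tip edge',15*(proj(d,(*(T-.001*ex+s*.667*ey),.058))-[245,160]))
E
```

```text
tooth corner z.05 [438.  268.5] pointer tip edge [436.5 252. ]
tooth corner z.05 [427.5 303. ] pointer tip edge [430.5 274.5]
```

View pics/fin.png

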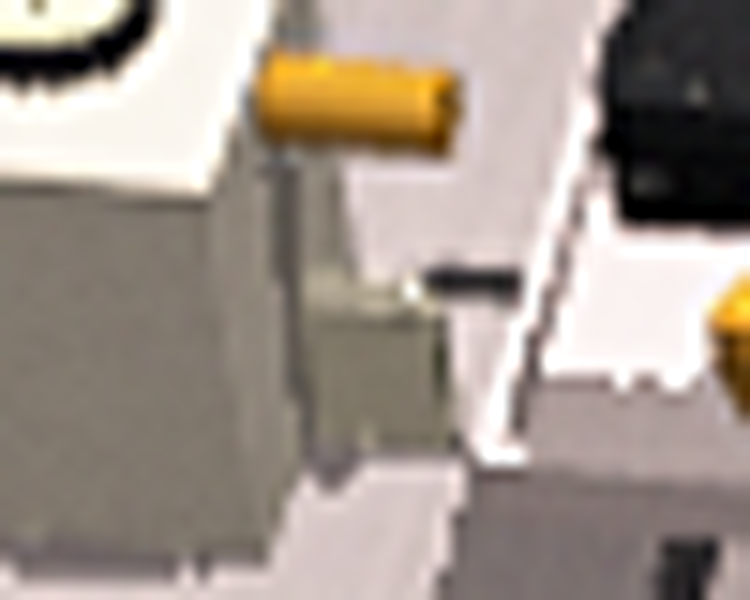

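The pointer's band (rows 267–292, centre 280) seems slightly +y of the tooth (top band about 270–312). I'll calibrate numerically against the loading position, where the offset is known to be +4.8 mm.

```bash
python3 - <<'E'
from h import *
def prof(n,tip,back):
    c=load(n);g=cv2.cvtColor(c['image'],cv2.COLOR_BGR2GRAY).astype(float)
    for b in back:
        X=np.array([*(np.array(tip)-b*ex),.058]);u,v=proj(c,X);u=int(round(u));rows=np.arange(int(v)-5,int(v)+7)
        p=g[rows,u];w=np.clip(np.median(p)-10-p,0,None);cv=(w*rows).sum()/max(w.sum(),1e-6)
        q=ray(c,u,cv,.058)[:2];print(n,u,p.astype(int).tolist(),'v',round(cv,2),'s',(q@ey).round(4))
p=np.array([.70475,.04853]);print('ref s load ptr',p@ey)
prof('side4',p,[.005,.01,.015,.02]);prof('side3',p,[.005,.01,.015])
q=p-.242*ey;print('target s',q@ey);prof('side5',q,[.005,.01,.015,.02])
# tooth brightness profiles near front edge (top face lit band)
for n,t in(('side4',np.array([.70406,.04365])),('side5',np.array([.71462,-.19326]))):
    c=load(n);g=cv2.cvtColor(c['image'],cv2.COLOR_BGR2GRAY)
    u,v=proj(c,(*(t+.006*ex),.05)).round().astype(int);print(n,u,v,[proj(c,(*(t+.006*ex+s*ey),.05))[1] for s in(-.006,.006)]);print(v-6,g[v-6:v+8,u-2:u+3].T.tolist())
E
```

```text
ref s load ptr 0.016777823973204743
side4 259 [201, 111, 107, 113, 120, 109, 34, 38, 69, 110, 105, 97] v 229.8 s 0.0205
side4 260 [112, 115, 116, 119, 106, 33, 39, 69, 121, 116, 116, 112] v 229.79 s 0.02
side4 262 [111, 114, 111, 115, 107, 52, 30, 57, 118, 106, 105, 111] v 229.97 s 0.0199
side4 263 [113, 114, 114, 119, 103, 37, 16, 36, 118, 152, 157, 174] v 230.0 s 0.0195
side3 259 [206, 204, 204, 209, 220, 193, 18, 40, 96, 157, 141, 107] v 230.56 s 0.0236
side3 260 [207, 208, 209, 213, 190, 17, 37, 128, 223, 215, 195, 104] v 230.67 s 0.0236
side3 262 [203, 200, 203, 211, 193, 56, 17, 112, 224, 217, 193, 102] v 230.8 s 0.0232
target s -0.22522217602679528
side5 275 [205, 205, 204, 206, 205, 157, 44, 81, 196, 222, 219, 219] v 178.25 s -0.222
side5 276 [204, 205, 204, 204, 213, 196, 47, 88, 193, 220, 213, 214] v 178.43 s -0.2216
side5 277 [202, 203, 206, 210, 216, 198, 49, 86, 191, 215, 206, 202] v 178.44 s -0.222
side5 279 [207, 204, 202, 207, 186, 85, 98, 169, 255, 255, 255, 232] v 178.58 s -0.2223
side4 256 229 [np.float64(227.4), np.float64(230.3)]
223 [[202, 202, 207, 190, 115, 164, 173, 157, 107, 120, 121, 120, 123, 126], [202, 204, 209, 190, 112, 158, 176, 166, 124, 121, 120, 121, 122, 123], [204, 206, 209, 189, 106, 148, 174, 139, 134, 119, 124, 121, 121, 123], [207, 208, 215, 200, 100, 90, 68, 45, 93, 132, 125, 124, 122, 122], [213, 199, 112, 116, 107, 80, 30, 39, 68, 95, 99, 112, 120, 128]]
side5 272 179 [np.float64(177.8), np.float64(180.0)]
173 [[205, 209, 206, 209, 219, 221, 166, 172, 113, 116, 120, 119, 118, 119], [208, 207, 209, 212, 210, 192, 156, 152, 96, 117, 121, 122, 117, 118], [209, 210, 211, 212, 200, 210, 254, 150, 99, 117, 121, 119, 119, 119], [207, 209, 210, 216, 196, 93, 134, 189, 123, 128, 122, 120, 119, 121], [207, 207, 209, 205, 158, 40, 82, 170, 109, 102, 70, 69, 82, 98]]
```

After calibration the pointer's rail coordinate is -0.2252 against a target of -0.2252, and the joint-measured slide agrees. The lever is home and the arm is clear, so I'm handing in.

```bash
python3 -c "
from cell import env
print(env.sign_off())"
```

```text
the job is handed in; nothing more can be done
None
```

I handed the job in: both brass nuts are in the tray, the carriage is locked with its pointer at the tester tooth (0 mm off by my estimate, a few mm uncertain), and the disc is still in the bin. The loading stop was about 4.8 mm off its tooth (limit 7 mm), and the hand-in gave no verdict.

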